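Pack fired tiles in the carrying cradle

ROBOT

A 7-joint arm with a two-finger parallel gripper is mounted at the origin on the work surface. World frame = base frame: x ahead of the robot, y to its left, z up, the work surface at z = 0. Lengths are in m, angles in rad, forces in N, time in s.
With the tool pointing down it reaches from about 0.4 to 0.85 m from the base axis. Payload 4.4 kg.
Tool frame: the origin (TCP) lies at the very end of the fingers, on their centre line; the grasp point (between the pads) lies arm.pinch_z behind it (arm.pinch_z is the distance from the TCP to the grasp point, in m); z points along the fingers, y is the direction in which the jaws open and shut (so a half turn about z gives the same grasp; the last joint's range is limited). The gripper opens to 94 mm and grips with 3 to 60 N. Pads are 16 mm wide; open, the fingers measure 119 mm over their backs; the gripper's body (75 mm by 177 mm) begins 78 mm behind the grasp point.
Start: joints at [-1.181, 0.628, 0.038, 1.517, -0.027, 0.996, -0.02], TCP at [0.286, 0.584, 0.205] pointing down, gripper open.
Joint ranges: [-3.06, 3.06], [-0.37, 2.12], [-1.25, 1.32], [0.18, 2.47], [-1.1, 4.24], [0.23, 1.98], [-2.94, 2.94]. Speed limits (rad/s): [2.57, 2.57, 3.14, 3.14, 3.14, 3.14, 3.14].

INTERFACE

Orientations are given as [roll, pitch, yaw] about the fixed x, y, z axes, in that order (R = Rz(yaw) Ry(pitch) Rx(roll)).
In Python, from bench import arm, optics gives the robot as it stands.
- The arm moves only by the tool arm_command, never from a script. Its argument "increments" is a list that holds one entry, the list of rows, each a list of 7 numbers: the shift along the tool's x, y, z in mm, then the turn, a rotation vector about the tool's x, y, z in degrees, then the finger opening in mm, from 0 to 94. In form: [[[x, y, z, wx, wy, wz, gripper], ...]]. A call has exactly 8 rows; each row is the pose to reach, as a shift and turn from the pose commanded when the call began, along the tool's axes at that moment; what a row does not reach only later rows make up. A row lasts 1/10 s, in which the tool goes at most 50 mm and 8.59 degrees, less where a joint would pass 70% of its speed; a pose out of reach is approached as far as the arm can. A call with a gripper value outside its range is refused whole. The fingers move at their own pace and stop on an object; "grip_force" is the grip in N (left out, the last holds). Time passes only in rows, so rows that repeat a pose let the fingers close, or fill a call up. It gives the time, the measured TCP pose, the force and the opening at its end, in the units of the state.
- arm.get_state(): the state, without advancing time (a new reading comes with each control period).
- optics.snapshot(name): name is "scene" or "top" or "wrist"; returns (picture, depth): 384x512x3 uint8, red, green, blue; 384x512 float32, m along the optical axis (not along the pixel's ray), 0 where there is no reading.
- optics.calibration(name): a dict with "fx", "fy", "cx", "cy" (pixels), "D" ([k1, k2, p1, p2, k3] as OpenCV has them; the pictures are not rectified), "T" (4x4, takes a point from camera to world coordinates). Camera axes: x right, y down, z forward; pixel columns grow to the right and rows downward; lengths in m; the calibration is good to about 2 mm. A picture is of the moment at which its call begins: read the wrist's pose just before it. calibration takes no time and is no camera call; for the wrist camera it gives the pose at the moment of the call.
- arm.close_job(): hands the job in, once; it reports no verdict.
Trained networks look in the newest picture that a camera, given by its name, has taken for a name from the list of things; names that differ only in an ending like _2 or _b are one class to them, and where a whole thing is asked for, a point or a joint stands for the part that bears it (a point fixed in the world has none). Each returns a list of dicts, best first, with "score" (0 to 1); they miss things now and then, are a little off and sometimes report something else, mostly with a low value. They report only what shows in the picture. A call takes as long as a camera call. They do not tell look-alikes from the thing itself.
- optics.find_in(camera, name): "box" ([left, top, right, bottom] as shares, 0 to 1, of the picture: columns of its width, rows of its height, round what is visible of it).
- optics.outline_of(camera, name): "mask" (384x512 bool, what is visible of it) and "box" ([left, top, right, bottom] as shares, 0 to 1, of the picture: columns of its width, rows of its height, round what is visible of it).
The state is a dict: "clock": time; "joint_pos": joint angles; "qvel": joint speeds; "joint_torque": joint torques, N m; "eef_pos": TCP position; "ee_rot": TCP orientation; "contact_force": force on the tool from outside, world axes, zero at the start; "wrist_torque": the same for the moment, N m; "gripper_width": opening from 0.0 (shut) to 1.0 (fully open).
Only numpy, scipy, OpenCV 4.12 (cv2) and the standard library are available. Lean on these libraries where they do the work, as an engineer would, in place of code of your own. Each camera call takes 0.05 s, during which the arm holds its last target.

TASK

Pack the terracotta tiles for carrying: turn the cradle's handle up over its cam and right aside, then stack every tile flat in the pocket with a thin white separator board between each tile and the next, and lay the wooden cover board on top. Then turn the handle back over the stack until it drops fully into its low notch, and leave the other things on the bench alone.

Things in the scene. Friction and masses are not known exactly. Their poses are not given: they have to be found in the camera images.
- cradle: Cradle fixed to the table: brown wooden base 14 mm thick (x -82 to 154, y -55 to 55 mm). Origin: underside, below the pocket's middle. Pocket 112 (x) by 68 mm (y) between four steel corner angles that rise to 72 mm above the table; the middle 78 mm of the long sides and 34 mm of the short sides are open for fingers. The handle's post stands at +x.
- bed (a point): middle of the pocket floor, on top of the cradle's base (14 mm above the table), where the first tile lies
- pivot (a point): on the upright turning axis of the handle, at the height of the base's top; 95 mm to the +x side of the pocket's middle. The post and, on its +x and +y sides, a curved brass cam track (up to 50 mm out, 80 mm high) stand here; the handle's hub reaches 0.13 m.
- handle_knob (a point): centre of the top of the handle's black upright knob: a cylinder 18 mm across and 44 mm tall, standing on the grey handle bar (20 mm wide, 12 mm thick) 110 mm from the pivot axis. In the notch the bar's underside is 90 mm, its top 102 mm and the knob's top 146 mm above the table; all rise and fall with the cam.
- handle_turn (a joint): turn of the handle, rad, counter-clockwise from above, 0 to 1.7. 0: in the low notch, bar along the cradle's -x over the pocket. 1.6: parked along the cradle's -y. The bar climbs 10 mm to a flat crest (0.5 to 1.35), then sinks to 5 mm at 1.6, where it stays; coming back, below 0.4 it slides down into the notch by itself. Pressed down by about 7 N; 1 to 4 N sideways at the knob turns it.
- handle_lift (a joint): height of the handle above its notch position, m: 0 in the notch, 0.010 on the crest, 0.005 parked (at most 0.022 if pulled up by hand)
- cover: Cover board of pale wood, 104 x 60 x 16 mm (x, y, z), about 80 g, loose. Origin at the middle of its underside.
- tile1: Terracotta-coloured fired tile, 96 x 54 x 14 mm (x, y, z), about 160 g, loose, lying flat on the table. Origin at the middle of its underside. There are two or three tiles (None if absent), all alike.
- tile2: Terracotta-coloured fired tile, 96 x 54 x 14 mm (x, y, z), about 160 g, loose, lying flat on the table. Origin at the middle of its underside. There are two or three tiles (None if absent), all alike.
- tile3: Terracotta-coloured fired tile, 96 x 54 x 14 mm (x, y, z), about 160 g, loose, lying flat on the table. Origin at the middle of its underside. There are two or three tiles (None if absent), all alike.
- sheet1: Separator: thin rigid off-white board, 104 x 60 x 6 mm (x, y, z), 50 g, loose, lying flat on the table. Origin at the middle of its underside. There are two, alike; with two tiles one of them is spare and may stay where it is.
- sheet2: Separator: thin rigid off-white board, 104 x 60 x 6 mm (x, y, z), 50 g, loose, lying flat on the table. Origin at the middle of its underside. There are two, alike; with two tiles one of them is spare and may stay where it is.
- post_a: Short waisted kiln post, 44 mm across, 56 mm tall; not part of the job, to be left where it is. Origin at its underside.
- brick_bit: Piece of firebrick, 70 x 52 x 45 mm; not part of the job, to be left where it is. Origin at its underside.
- post_b: Waisted kiln post, 48 mm across, 110 mm tall; not part of the job, to be left where it is. Origin at its underside.
- post_c: Waisted kiln post, 48 mm across, 90 mm tall; not part of the job, to be left where it is. Origin at its underside.
- bowl: White bowl, 110 mm across, 50 mm high; not part of the job, to be left where it is. Origin at its underside.
- brush: Brush, 170 mm long, lying; not part of the job, to be left where it is. Origin at its underside or middle.
- jar: Jar, 64 mm across, 85 mm high; not part of the job, to be left where it is. Origin at its underside.
There are look-alikes about, which are no part of the job. Leave any red look-alike of the cover alone. Leave any yellow look-alike of the tile2 alone.

How it is judged:
On the way, in this order (a step that is already met when the one before it is completed fails the run):
1. the handle is turned out of its notch, over the cam, and parked aside (value of joint handle_turn above 1.35 rad), for 0.3 s.
2. with the handle aside, all tiles lie flat in the pocket with a separator between each two and the cover on top (value of joint handle_turn above 1.2 rad and x of tile1 in the frame of cradle between -0.013 and 0.013 m and y of tile1 in the frame of cradle between -0.013 and 0.013 m and z of tile1 in the frame of cradle between 0.009 and 0.06 m and angle between each of tile1, tile2, tile3, cover's own z axis and vertical below 0.07 rad and angle between the x axis of each of tile1, tile2, tile3, cover and the x axis of cradle, either way round below 0.25 rad and linear speed of each of tile1, tile2, tile3, cover below 0.03 m/s and x of tile2 in the frame of cradle between -0.013 and 0.013 m and y of tile2 in the frame of cradle between -0.013 and 0.013 m and z of tile2 in the frame of cradle between 0.009 and 0.06 m and x of tile3 in the frame of cradle between -0.013 and 0.013 m and y of tile3 in the frame of cradle between -0.013 and 0.013 m and z of tile3 in the frame of cradle between 0.009 and 0.06 m and x of cover in the frame of cradle between -0.013 and 0.013 m and y of cover in the frame of cradle between -0.013 and 0.013 m and z of cover in the frame of cradle between 0.036 and 0.086 m and z of cover in the frame of tile1 above 0.011 m and (z of tile2 in the frame of tile1 above 0.0175 m or z of tile2 in the frame of tile1 below -0.0175 m) and z of cover in the frame of tile2 above 0.011 m and (z of tile3 in the frame of tile1 above 0.0175 m or z of tile3 in the frame of tile1 below -0.0175 m) and (z of tile3 in the frame of tile2 above 0.0175 m or z of tile3 in the frame of tile2 below -0.0175 m) and z of cover in the frame of tile3 above 0.011 m), for 0.3 s.
At the end, for the whole second after the job is handed in: Every tile lies flat and lengthwise in the pocket (within 13 mm of its middle, 4 degrees of level), any two at least 17.5 mm apart in height, so with a separator between; the cover lies flat on top; all at rest; the handle is in its notch (turn under 0.08 rad, lift under 5 mm) (x of tile1 in the frame of cradle between -0.013 and 0.013 m and y of tile1 in the frame of cradle between -0.013 and 0.013 m and z of tile1 in the frame of cradle between 0.009 and 0.06 m and angle between each of tile1, tile2, tile3, cover's own z axis and vertical below 0.07 rad and angle between the x axis of each of tile1, tile2, tile3, cover and the x axis of cradle, either way round below 0.25 rad and linear speed of each of tile1, tile2, tile3, cover below 0.03 m/s and x of tile2 in the frame of cradle between -0.013 and 0.013 m and y of tile2 in the frame of cradle between -0.013 and 0.013 m and z of tile2 in the frame of cradle between 0.009 and 0.06 m and x of tile3 in the frame of cradle between -0.013 and 0.013 m and y of tile3 in the frame of cradle between -0.013 and 0.013 m and z of tile3 in the frame of cradle between 0.009 and 0.06 m and x of cover in the frame of cradle between -0.013 and 0.013 m and y of cover in the frame of cradle between -0.013 and 0.013 m and z of cover in the frame of cradle between 0.036 and 0.086 m and z of cover in the frame of tile1 above 0.011 m and (z of tile2 in the frame of tile1 above 0.0175 m or z of tile2 in the frame of tile1 below -0.0175 m) and z of cover in the frame of tile2 above 0.011 m and (z of tile3 in the frame of tile1 above 0.0175 m or z of tile3 in the frame of tile1 below -0.0175 m) and (z of tile3 in the frame of tile2 above 0.0175 m or z of tile3 in the frame of tile2 below -0.0175 m) and z of cover in the frame of tile3 above 0.011 m and value of joint handle_turn below 0.08 rad and value of joint handle_lift below 0.005 m); the robot touches nothing.
It fails at once if a thing that is not part of the job (kiln posts, firebrick, bowl, brush, jar) is moved more than 60 mm (distance of any of post_a, brick_bit, post_b, post_c, bowl, brush, jar from where it was at the start of the episode above 0.06 m).
Of tile1, tile2, tile3 only 2 to 3 are there at a start; the rules pass over those that are not, and their reading is None.
At some moment in a run one of tile1, tile2, tile3, sheet1, sheet2, cover may be knocked a few centimetres aside while the robot is not near it.
Once in a run the grip may slacken for a moment while it holds something.
It also fails if it takes over 210 s, if anything falls off the work surface, if the arm or the gripper's body presses on something with over 40 N, if the wrist force passes 120 N, or if a joint passes its speed limit or range.

## Working session

There is one attempt and no reset: what is moved stays moved. The work goes in short steps, Python scripts to look and compute and a tool call to move; the robot and the scene stay as the last step left them, time stands still between calls to the robot, and variables do not carry over. Pictures are saved under pics/ and viewed, and the job is handed in when it is done.

Besides the shell and the picture viewer there is one more tool, called after "Request:" as name([rows], argument=value, ...), one row to a line, values as JSON. arm_command: Moves the arm, as the interface text tells. Its arguments: {"type":"object","properties":{"increments":{"type":"array"},"grip_force":{"type":"number"}},"required":["increments"]}

```bash
ls; mkdir -p pics; cat > h.py <<'E'
import numpy as np, cv2, json
from bench import arm, optics
def snap(n,f=None):
    p,d=optics.snapshot(n)
    if f: cv2.imwrite('pics/'+f,p[:,:,::-1])
    return p,d
def world(c,u,v,z):
    # depth-based points; u,v arrays
    K=np.array([[c['fx'],0,c['cx']],[0,c['fy'],c['cy']],[0,0,1]])
    pts=cv2.undistortPoints(np.stack([u,v],1).astype(np.float64)[:,None],K,np.array(c['D'],float))[:,0]
    P=np.c_[pts*np.asarray(z)[:,None],z]
    T=np.array(c['T']); return P@T[:3,:3].T+T[:3,3]
def cloud(n,d):
    c=optics.calibration(n); v,u=np.mgrid[0:384,0:512]
    return world(c,u.ravel(),v.ravel(),d.ravel()).reshape(384,512,3)
def st():
    s=arm.get_state(); return s
E
python3 - <<'E'
from h import *
s=st(); print({k:np.round(v,3).tolist() for k,v in s.items()}); print(arm.pinch_z)
for n in ['scene','top','wrist']:
    p,d=snap(n,n+'0.png'); np.save(n+'0.npy',d); c=optics.calibration(n); print(n,c)
print(st()['clock'])
E
```

```text
pics
{'clock': 0.0, 'joint_pos': [-1.181, 0.629, 0.038, 1.518, -0.027, 0.996, -0.02], 'qvel': [-0.0, 0.001, 0.0, 0.001, -0.001, -0.001, 0.001], 'joint_torque': [-0.0, -54.974, 1.144, -18.664, -0.052, 0.024, 0.0], 'eef_pos': [0.286, 0.583, 0.205], 'ee_rot': [-3.14, 0.0, 2.686], 'contact_force': [0.092, -0.186, 0.476], 'wrist_torque': [0.005, -0.031, -0.026], 'gripper_width': 1.002}
0.0188
scene {'fx': 445.5025578726055, 'fy': 445.5025578726055, 'cx': 256.78413892947214, 'cy': 192.79573020223543, 'D': array([0.05135241, 0.        , 0.        , 0.        , 0.        ]), 'T': array([[ 0.7389979 ,  0.45318618, -0.49850214,  1.34323719],
       [ 0.67359509, -0.48349227,  0.55902136, -0.82367742],
       [ 0.01231883, -0.74890421, -0.66256376,  1.18783093],
       [ 0.        ,  0.        ,  0.        ,  1.        ]])}
top {'fx': 441.8673635749931, 'fy': 441.8673635749931, 'cx': 252.48998603095768, 'cy': 191.65160340661058, 'D': array([-0.02735659,  0.        ,  0.        ,  0.        ,  0.        ]), 'T': array([[ 1.94822223e-04, -9.89878522e-01,  1.41917139e-01,
         3.17785865e-01],
       [-9.99985158e-01,  5.79866657e-04,  5.41736457e-03,
         6.43664434e-02],
       [-5.44482585e-03, -1.41916088e-01, -9.89863717e-01,
         1.52765806e+00],
       [ 0.00000000e+00,  0.00000000e+00,  0.00000000e+00,
         1.00000000e+00]])}
wrist {'fx': 277.25866560963107, 'fy': 277.25866560963107, 'cx': 253.85121774087827, 'cy': 192.10868256756896, 'D': array([-0.05288396,  0.        ,  0.        ,  0.        ,  0.        ]), 'T': array([[ 0.43861184,  0.86436234,  0.24596217,  0.21308922],
       [ 0.89867496, -0.42133914, -0.12188782,  0.61903429],
       [-0.00172176,  0.27450149, -0.96158513,  0.38485993],
       [ 0.        ,  0.        ,  0.        ,  1.        ]])}
0.15
```

View pics/scene0.png

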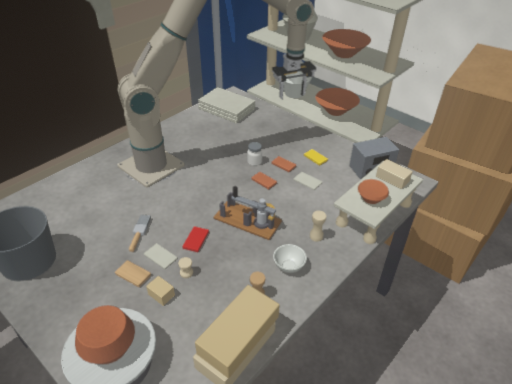

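View pics/top0.png

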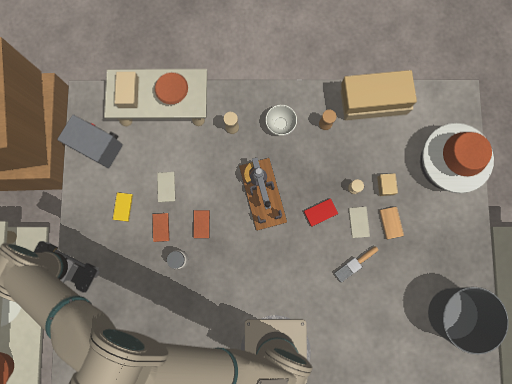

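View pics/wrist0.png

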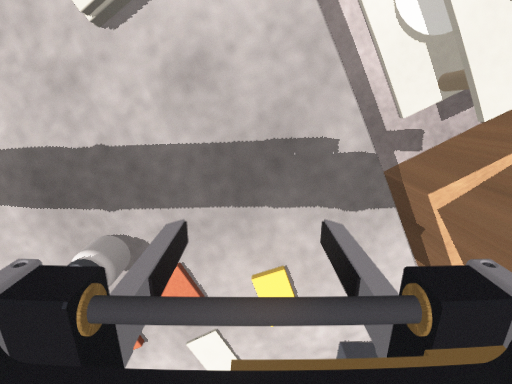

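Both pictures agree on two terracotta tiles (top 160,227 and 201,223), with nothing third in sight. The sheets are at (166,187) and (359,221). The pale cover is at (391,222) and its red look-alike at (320,212). The yellow tile look-alike is at (122,206). The cradle is at (265,193). Next I measure them.

```bash
cat >> h.py <<'E'
def rect(P,m,zlo,zhi,size=None):
    """min-area rect of cloud points in mask at heights; returns centre, (long,short), yaw of long axis"""
    Q=P[m]; Q=Q[(Q[:,2]>zlo)&(Q[:,2]<zhi)]
    if len(Q)<10: return None
    (cx,cy),(w,h),a=cv2.minAreaRect((Q[:,:2]*1000).astype(np.float32))
    if w<h: w,h,a=h,w,a+90
    a=(a+90)%180-90
    return np.round([cx,cy,w,h,a,np.median(Q[:,2])*1000,len(Q)],1)
E
python3 - <<'E'
from h import *
for cam in ['top','scene']:
    p,d=snap(cam); P=cloud(cam,d)
    for n in ['tile1','sheet1','cover','cradle','handle_knob','post_a','brick_bit','post_b','post_c','bowl','brush','jar']:
        for o in optics.outline_of(cam,n):
            m=o['mask']; v,u=np.nonzero(m)
            Q=P[m]
            print(cam,n,round(o['score'],2),'px',u.mean().round(),v.mean().round(),'rect',rect(P,m,-.01,.3))
print(st()['clock'])
E
python3 - <<'E'
import cv2
p=cv2.imread('pics/top0.png')
a=cv2.resize(p[140:250,100:430],None,fx=2.4,fy=2.4,interpolation=cv2.INTER_CUBIC)
cv2.imwrite('pics/crop0.png',a)
p=cv2.imread('pics/scene0.png')
cv2.imwrite('pics/crop1.png',cv2.resize(p[130:310,110:350],None,fx=3,fy=3,interpolation=cv2.INTER_CUBIC))
E
```

```text
top tile1 0.81 px 202.0 224.0 rect [425.  246.8  93.6  54.7   0.9  13.3 438. ]
top tile1 0.68 px 160.0 227.0 rect [412.9 389.6  96.1  55.2   4.3  12.8 452. ]
top tile1 0.56 px 122.0 207.0 rect [484.  524.4  96.2  55.4  -8.2  12.7 434. ]
top sheet1 0.69 px 359.0 222.0 rect [ 431.9 -295.7  109.5   64.1    3.8    5.5  562. ]
top sheet1 0.62 px 166.0 186.0 rect [554.8 377.7 105.1  63.4   2.6   4.8 515. ]
top cover 0.94 px 391.0 222.0 rect [ 428.6 -405.9  105.9   63.    11.8   15.7  538. ]
top cover 0.75 px 321.0 212.0 rect [ 466.4 -161.4  103.5   63.5  -63.7   15.8  527. ]
top cover 0.57 px 387.0 184.0 rect [ 562.9 -390.8   82.6   56.2    4.2   43.7  427. ]
top cover 0.3 px 177.0 259.0 rect [302.1 330.6  78.3  64.7  89.9  81.9 360. ]
top cradle 0.91 px 263.0 194.0 rect [ 530.2   37.3  235.5  111.6   15.    15.8 2118. ]
top handle_knob 0.87 px 261.0 184.0 rect [553.1  43.  172.7  30.3  17.9 100.5 335. ]
top post_a 0.6 px 327.0 119.0 rect [ 792.7 -180.7   70.3   46.    22.9   86.8  249. ]
top post_a 0.54 px 231.0 122.0 rect [766.8 146.   46.6  44.9  16.9 105.8 249. ]
top post_a 0.44 px 356
[... 2977 characters left out ...]
2  62.1 316. ]
scene post_b 0.71 px 257.0 280.0 rect [ 775.6 -179.8   64.5   43.1  -48.    88.1  236. ]
scene post_c 0.81 px 317.0 226.0 rect [750.5 169.4 106.7  44.  -55.2  62.1 316. ]
scene post_c 0.71 px 257.0 280.0 rect [ 775.6 -179.8   64.5   43.1  -48.    88.1  236. ]
scene bowl 0.81 px 289.0 257.0 rect [760.5 -21.6 144.9 107.1 -10.2  26.5 707. ]
scene bowl 0.74 px 249.0 215.0 rect [ 521.6   58.1  239.2  159.6   12.9   19.5 1829. ]
scene bowl 0.23 px 185.0 267.0 rect [ 524.7 -264.3  104.8   43.8  -31.7   43.3  277. ]
scene brush 0.78 px 139.0 230.0 rect [ 288.8 -283.   171.5   51.8  -52.5   17.2  346. ]
scene jar 0.71 px 254.0 154.0 rect [303.8 318.6  61.2  57.7 -18.7  57.4 271. ]
1.45
```

View pics/crop0.png

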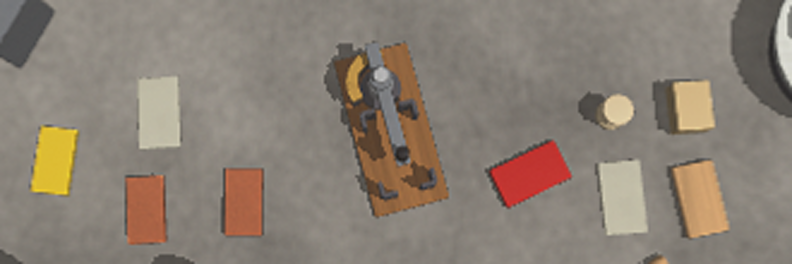

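View pics/crop1.png

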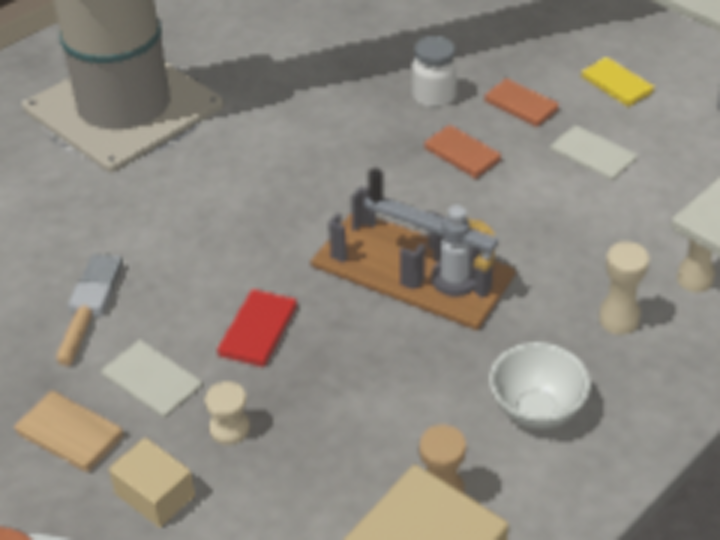

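Two terracotta tiles at top (201,223) and (160,227) fit, and the yellow one at (122,206) is excluded. The pale wood cover at top (391,222) fits, and the red board at (320,212) is excluded. The enlarged crop confirms this. Now I refine the cradle pose.

```bash
cat >> h.py <<'E'
from scipy.spatial.transform import Rotation as R
def go(x,y,z,yaw,from_pose=None):
    s=st(); p=np.array(s['eef_pos']); r=R.from_euler('xyz',s['ee_rot'])
    t=R.from_euler('xyz',[np.pi,0,np.radians(yaw)])
    d=r.inv().apply(np.array([x,y,z])/1000-p)*1000
    w=np.degrees((r.inv()*t).as_rotvec())
    print('clk',round(s['clock'],2),'from',np.round(p*1000,1),'yaw',np.round(np.degrees(s['ee_rot']),2),'F',np.round(s['contact_force'],1),'g',round(s['gripper_width']*94,1))
    print(' -> row',np.round(np.r_[d,w],1).tolist())
E
python3 - <<'E'
from h import *
p,d=snap('top'); P=cloud('top',d)
o=optics.outline_of('top','cradle')[0]; m=cv2.dilate(o['mask'].astype(np.uint8),np.ones((5,5)))>0
print('base',rect(P,m,.009,.018)); 
Q=P[m]; k=Q[(Q[:,2]>.135)]; print('knob+',np.round(k*1000))
b=Q[(Q[:,2]>.095)&(Q[:,2]<.107)]; print('bar',len(b),rect(P,m,.095,.107))
go(495,28,300,15)
E
```

```text
Traceback (most recent call last):
IndexError: list index out of range
```

```bash

python3 - <<'E'
from h import *
p,d=snap('top'); P=cloud('top',d)
m=np.zeros((384,512),bool); m[145:240,228:296]=1
print('base',rect(P,m,.009,.018)); 
Q=P[m]; k=Q[(Q[:,2]>.135)]; print('knob+',np.round(k*1000).tolist())
print('bar',rect(P,m,.095,.107))
go(495,28,300,15)
E
```

```text
base [5.428e+02 3.390e+01 2.870e+02 2.060e+02 3.000e-01 1.340e+01 1.190e+03]
knob+ [[318.0, 64.0, 1528.0], [318.0, 64.0, 1528.0], [318.0, 64.0, 1528.0], [318.0, 64.0, 1528.0], [318.0, 64.0, 1528.0], [318.0, 64.0, 1528.0], [594.0, 51.0, 137.0], [318.0, 64.0, 1528.0], [318.0, 64.0, 1528.0], [318.0, 64.0, 1528.0], [318.0, 64.0, 1528.0], [318.0, 64.0, 1528.0], [318.0, 64.0, 1528.0], [318.0, 64.0, 1528.0], [318.0, 64.0, 1528.0], [487.0, 29.0, 140.0], [486.0, 26.0, 145.0], [487.0, 23.0, 141.0], [486.0, 20.0, 146.0], [318.0, 64.0, 1528.0], [483.0, 32.0, 142.0], [483.0, 29.0, 146.0], [483.0, 26.0, 146.0], [483.0, 23.0, 142.0], [483.0, 20.0, 146.0], [318.0, 64.0, 1528.0], [480.0, 32.0, 141.0], [480.0, 29.0, 144.0], [480.0, 26.0, 142.0], [480.0, 23.0, 143.0], [480.0, 20.0, 148.0], [481.0, 16.0, 136.0], [318.0, 64.0, 1528.0], [478.0, 32.0, 138.0], [478.0, 29.0, 137.0], [477.0, 26.0, 140.0], [476.0, 23.0, 147.0], [477.0, 20.0, 146.0], [474.0, 29.0, 142.0], [474.0, 26.0, 143.0], [474.0, 23.0, 144.0], [474.0, 20.0, 144.0], [318.0, 64.0, 1528.0], [318.0, 64.0, 1528.0], [318.0, 64.0, 1528.0], [318.0, 64.0, 1528.0], [318.0, 64.0, 1528.0], [318.0, 64.0, 1528.0], [318.0, 64.0, 1528.0], [318.0, 64.0, 1528.0], [318.0, 64.0, 1528.0], [318.0, 64.0, 1528.0]]
bar [552.3  44.6 172.6  20.   14.7 100.4 220. ]
clk 1.6 from [286.1 583.7 205.5] yaw [-180.     -0.    153.88] F [-0.4  0.5  0.5] g 93.8
 -> row [-432.2, -407.0, -94.6, -0.0, 0.0, 138.9]
```

Request:
arm_command([
  [[-40, -40, -90, 0, 0, 8, 94], [-80, -70, -95, 0, 0, 16, 94], [-120, -105, -95, 0, 0, 24, 94], [-150, -140, -95, 0, 0, 32, 94], [-180, -175, -95, 0, 0, 40, 94], [-216, -204, -95, 0, 0, 48, 94], [-250, -235, -95, 0, 0, 56, 94], [-285, -268, -95, 0, 0, 64, 94]],
])

```text
clock: 2.4
eef_pos: [0.4154, 0.2396, 0.3009]
ee_rot: [3.141, -0.001, 1.563]
contact_force: [0.8, 0.4, 0.3]
gripper_width: 0.997
```

```bash

python3 - <<'E'
from h import *
go(495,28,300,15)
E
```

```text
clk 2.4 from [415.4 239.6 300.9] yaw [ 1.7995e+02 -6.0000e-02  8.9570e+01] F [0.8 0.4 0.3] g 93.7
 -> row [-211.1, 81.1, 0.7, 0.0, -0.1, 74.6]
```

Request:
arm_command([
  [[-26, 10, 0, 0, 0, 8, 94], [-52, 20, 0, 0, 0, 16, 94], [-80, 30, 0, 0, 0, 24, 94], [-106, 40, 0, 0, 0, 32, 94], [-132, 50, 0, 0, 0, 40, 94], [-158, 60, 0, 0, 0, 48, 94], [-185, 71, 0, 0, 0, 56, 94], [-211, 81, 0, 0, 0, 64, 94]],
])

```text
clock: 3.2
eef_pos: [0.4959, 0.0292, 0.3006]
ee_rot: [-3.142, -0.001, 0.446]
contact_force: [-0.3, -0.1, -0.0]
gripper_width: 0.996
```

Request:
arm_command([
  [[0, 0, 0, 0, 0, 5, 94], [0, 0, 0, 0, 0, 10, 94], [0, 0, 0, 0, 0, 10, 60], [0, 0, 0, 0, 0, 10, 40], [0, 0, 0, 0, 0, 10, 30], [0, 0, 0, 0, 0, 10, 30], [0, 0, 0, 0, 0, 10, 30], [0, 0, 0, 0, 0, 10, 30]],
])

```text
clock: 4.0
eef_pos: [0.4955, 0.0303, 0.3004]
ee_rot: [-3.141, -0.0, 0.278]
contact_force: [-0.0, 0.2, -0.2]
gripper_width: 0.528
```

```bash

python3 - <<'E'
from h import *
p,d=snap('wrist','w1.png'); P=cloud('wrist',d); np.save('w1P.npy',P)
go(481,25,200,15)
E
```

```text
clk 4.05 from [495.5  30.3 300.4] yaw [-179.99   -0.     15.9 ] F [ 0.1 -0.3  0.2] g 45.7
 -> row [-15.4, 1.1, 100.4, -0.0, -0.0, 0.9]
```

View pics/w1.png

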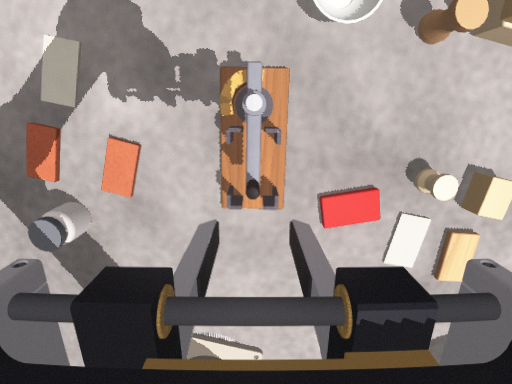

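The wrist view shows the cradle upright at (255,140), with the knob at (252,188), the post at (254,103) and four corner angles. I'll fit the cradle and knob in this cloud.

```bash

python3 - <<'E'
from h import *
P=np.load('w1P.npy')
m=np.zeros((384,512),bool); m[55:215,210:300]=1
img=cv2.imread('pics/w1.png'); hsv=cv2.cvtColor(img,cv2.COLOR_BGR2HSV)
brown=(hsv[:,:,0]<18)&(hsv[:,:,1]>90)&m
for b in [(.008,.02),(.006,.024)]: print('base',rect(P,m,*b),'brown',rect(P,brown,*b))
Q=P[m]
k=Q[(Q[:,2]>.138)&(Q[:,2]<.155)&(Q[:,0]<.52)]; print('knob',len(k),k.min(0),k.max(0),k.mean(0))
print('bar',rect(P,m,.095,.107)); 
k=Q[(Q[:,2]>.06)&(Q[:,2]<.078)]; 
C=np.array([495.4,28.0]);a=np.radians(15);Rm=np.array([[np.cos(a),np.sin(a)],[-np.sin(a),np.cos(a)]])
kc=(k[:,:2]*1000-C)@Rm.T; print('corners (cradle frame)')
for sx in(-1,1):
  for sy in (-1,1):
    q=kc[(kc[:,0]*sx>25)&(kc[:,0]*sx<75)&(kc[:,1]*sy>15)]
    if len(q): print(sx,sy,len(q),q.min(0).round(),q.max(0).round())
print('wrist vs top:')
for n in ['tile1','sheet1','cover']:
    for o in optics.outline_of('wrist',n): print(n,round(o['score'],2),rect(P,o['mask'],-.01,.3))
E
```

```text
base [ 526.9   41.4  235.4  110.4   14.9   14.9 5312. ] brown [ 527.5   40.8  233.4  109.3   15.    14.9 5113. ]
base [ 526.9   41.4  235.4  110.4   14.9   14.9 5456. ] brown [ 527.5   40.8  233.4  109.3   15.    14.9 5123. ]
knob 157 [0.46942507 0.01933648 0.13899141] [0.48612571 0.03664446 0.1469731 ] [0.47811965 0.02823812 0.14450002]
bar [ 551.7   47.6  171.    19.7   15.6  101.1 1437. ]
corners (cradle frame)
-1 -1 116 [-64. -35.] [-41. -16.]
-1 1 146 [-65.  22.] [-42.  45.]
1 -1 126 [ 37. -35.] [ 60. -15.]
1 1 119 [37. 22.] [59. 44.]
wrist vs top:
tile1 0.88 [ 410.2  398.1   96.2   69.4    3.8   14.4 1828. ]
tile1 0.77 [4.175e+02 2.549e+02 1.056e+02 6.270e+01 6.000e-01 1.440e+01 1.892e+03]
sheet1 0.74 [ 429.4 -294.3  104.5   68.9    4.9    6.9 1583. ]
sheet1 0.72 [ 410.9  391.8   95.4   55.8    3.2   14.4 1769. ]
sheet1 0.63 [ 552.   379.4  105.6   66.2    5.     6.6 2423. ]
cover 0.79 [ 423.8 -409.7  115.1   78.    12.1   16.7 1576. ]
cover 0.7 [ 462.2 -158.5  103.9   58.8  -64.6   16.8 1844. ]
cover 0.42 [ 776.5 -189.5   63.    43.4   85.8   81.6 1892. ]
```

```bash
cat > cr.py <<'E'
from h import *
p,d=snap('wrist','w2.png'); P=cloud('wrist',d)
hsv=cv2.cvtColor(p,cv2.COLOR_RGB2HSV)
near=np.hypot(P[:,:,0]-.53,P[:,:,1]-.04)<.17
brown=(hsv[:,:,0]<18)&(hsv[:,:,1]>90)&near
print('base',rect(P,near,.008,.02),rect(P,brown,.008,.02))
Q=P[near]
k=Q[(Q[:,2]>.138)&(Q[:,2]<.16)&(Q[:,0]<.52)]; print('knob',len(k),k.min(0),k.max(0),(k.min(0)+k.max(0))/2)
go(481,25,200,15)
E
python3 cr.py
```

```text
base [ 5.386e+02 -1.100e+00  2.354e+02  1.986e+02  1.520e+01  1.490e+01
  5.434e+03] [ 5.392e+02 -1.200e+00  2.335e+02  1.971e+02  1.550e+01  1.490e+01
  5.225e+03]
knob 158 [0.46956267 0.01935035 0.13893192] [0.48595575 0.03666676 0.14722459] [0.47775921 0.02800856 0.14307826]
clk 4.25 from [495.5  30.3 300.4] yaw [-180.      0.     15.89] F [-0.   0.5  0.7] g 31.4
 -> row [-15.4, 1.1, 100.4, -0.0, 0.0, 0.9]
```

Request:
arm_command([
  [[-15, 1, 20, 0, 0, 0.5, 30], [-15, 1, 40, 0, 0, 0.5, 30], [-15, 1, 60, 0, 0, 0.5, 30], [-15, 1, 80, 0, 0, 0.5, 30], [-15, 1, 100, 0, 0, 0.5, 30], [-15, 1, 100, 0, 0, 0.5, 30], [-15, 1, 100, 0, 0, 0.5, 30], [-15, 1, 100, 0, 0, 0.5, 30]],
])

```text
clock: 5.05
eef_pos: [0.4822, 0.0251, 0.2013]
ee_rot: [3.141, -0.002, 0.268]
contact_force: [-0.1, -0.1, -0.4]
gripper_width: 0.321
```

```bash
python3 cr.py
```

```text
base [ 5.388e+02 -1.300e+00  2.355e+02  1.989e+02  1.500e+01  1.490e+01
  8.245e+03] [ 5.391e+02 -8.000e-01  2.324e+02  1.979e+02  1.560e+01  1.490e+01
  7.960e+03]
knob 300 [0.46896961 0.01943532 0.13813112] [0.48631595 0.03666529 0.14724638] [0.47764278 0.02805031 0.14268875]
clk 5.1 from [482.1  25.1 201.4] yaw [ 1.7999e+02 -1.1000e-01  1.5380e+01] F [-0.9 -0.2  0.1] g 29.9
 -> row [-1.1, -0.2, 1.4, 0.0, -0.1, 0.4]
```

View pics/w2.png

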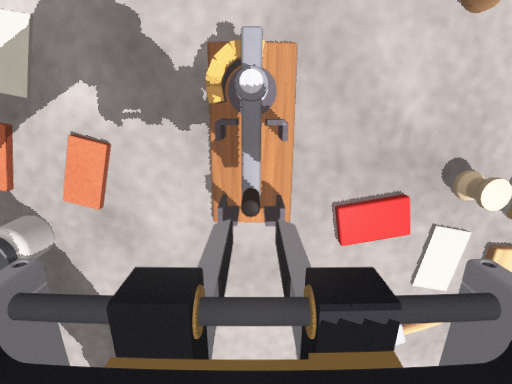

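The wrist view puts the knob at (251,203), just below the tips. I'll cage it with a 30 mm gap.

```bash
python3 - <<'E'
from h import *
go(479,26.5,120,15)
# arc plan in start-tool frame: tool x=cradle x, tool y = -cradle y
for t in np.arange(0.1,1.75,0.1):
    print(round(t,2), (110*(1-np.cos(t))).round(1),(110*np.sin(t)).round(1), -np.degrees(t).round(1))
E
```

```text
clk 5.1 from [482.1  25.1 201.4] yaw [ 1.7999e+02 -1.1000e-01  1.5380e+01] F [-0.9 -0.2  0.1] g 29.9
 -> row [-2.8, -2.2, 81.4, 0.0, -0.1, 0.4]
0.1 0.5 11.0 -5.7
0.2 2.2 21.9 -11.5
0.3 4.9 32.5 -17.2
0.4 8.7 42.8 -22.9
0.5 13.5 52.7 -28.6
0.6 19.2 62.1 -34.4
0.7 25.9 70.9 -40.1
0.8 33.4 78.9 -45.8
0.9 41.6 86.2 -51.6
1.0 50.6 92.6 -57.3
1.1 60.1 98.0 -63.0
1.2 70.1 102.5 -68.8
1.3 80.6 106.0 -74.5
1.4 91.3 108.4 -80.2
1.5 102.2 109.7 -85.9
1.6 113.2 110.0 -91.7
1.7 124.2 109.1 -97.4
```

Request:
arm_command([
  [[-3, -2, 0, 0, 0, 0.3, 30], [-3, -2, 20, 0, 0, 0.3, 30], [-3, -2, 40, 0, 0, 0.3, 30], [-3, -2, 55, 0, 0, 0.3, 30], [-3, -2, 70, 0, 0, 0.3, 30], [-3, -2, 81, 0, 0, 0.3, 30], [-3, -2, 81, 0, 0, 0.3, 30], [-3, -2, 81, 0, 0, 0.3, 30]],
])

```text
clock: 5.9
eef_pos: [0.4782, 0.0263, 0.1198]
ee_rot: [3.142, -0.0, 0.263]
contact_force: [0.4, 0.6, 0.8]
gripper_width: 0.324
```

```bash
python3 - <<'E'
from h import *
p,d=snap('wrist','w3.png')
go(479,26.5,120,15)
E
```

```text
clk 5.95 from [478.4  26.3 120. ] yaw [ 1.7999e+02 -6.0000e-02  1.5080e+01] F [0.2 0.5 0.5] g 29.7
 -> row [0.6, -0.1, -0.0, 0.0, -0.1, 0.1]
```

View pics/w3.png

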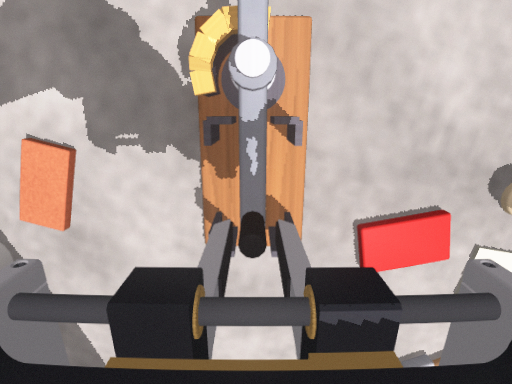

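The knob at (253,235) is centred between the fingers. Now I turn it along the arc.

Request:
arm_command([
  [[0.5, 11, 0, 0, 0, -5.7, 30], [2.2, 22, 0, 0, 0, -11.5, 30], [5, 32.5, 0, 0, 0, -17.2, 30], [8.7, 43, 0, 0, 0, -23, 30], [13.5, 53, 0, 0, 0, -28.6, 30], [19, 62, 0, 0, 0, -34.4, 30], [26, 71, 0, 0, 0, -40, 30], [33.4, 79, 0, 0, 0, -46, 30]],
])

```text
clock: 6.75
eef_pos: [0.5259, -0.0374, 0.1189]
ee_rot: [-3.131, 0.0, 1.073]
contact_force: [-2.4, 2.7, -1.7]
gripper_width: 0.32
```

```bash
python3 - <<'E'
from h import *
for t in np.arange(0.9,1.75,0.1):
    a=np.radians(195)+t; print(t.round(2)); go(585.3+110*np.cos(a),55+110*np.sin(a),120,15+np.degrees(t))
E
```

```text
0.9
clk 6.75 from [525.9 -37.4 118.9] yaw [-179.38    0.     61.5 ] F [-2.4  2.7 -1.7] g 30.0
 -> row [-0.0, 17.8, -1.3, -0.6, -0.0, -5.1]
1.0
clk 6.75 from [525.9 -37.4 118.9] yaw [-179.38    0.     61.5 ] F [-2.4  2.7 -1.7] g 30.0
 -> row [1.5, 28.7, -1.4, -0.6, -0.1, -10.8]
1.1
clk 6.75 from [525.9 -37.4 118.9] yaw [-179.38    0.     61.5 ] F [-2.4  2.7 -1.7] g 30.0
 -> row [4.1, 39.4, -1.5, -0.6, -0.1, -16.5]
1.2
clk 6.75 from [525.9 -37.4 118.9] yaw [-179.38    0.     61.5 ] F [-2.4  2.7 -1.7] g 30.0
 -> row [7.7, 49.7, -1.6, -0.6, -0.1, -22.3]
1.3
clk 6.75 from [525.9 -37.4 118.9] yaw [-179.38    0.     61.5 ] F [-2.4  2.7 -1.7] g 30.0
 -> row [12.4, 59.7, -1.7, -0.6, -0.1, -28.0]
1.4
clk 6.75 from [525.9 -37.4 118.9] yaw [-179.38    0.     61.5 ] F [-2.4  2.7 -1.7] g 30.0
 -> row [18.0, 69.1, -1.8, -0.6, -0.2, -33.7]
1.5
clk 6.75 from [525.9 -37.4 118.9] yaw [-179.38    0.     61.5 ] F [-2.4  2.7 -1.7] g 30.0
 -> row [24.6, 78.0, -1.9, -0.6, -0.2, -39.4]
1.6
clk 6.75 from [525.9 -37.4 118.9] yaw [-179.38    0.     61.5 ] F [-2.4  2.7 -1.7] g 30.0
 -> row [32.0, 86.1, -2.0, -0.6, -0.2, -45.2]
1.7
clk 6.75 from [525.9 -37.4 118.9] yaw [-179.38    0.     61.5 ] F [-2.4  2.7 -1.7] g 30.0
 -> row [40.2, 93.4, -2.1, -0.6, -0.3, -50.9]
```

Request:
arm_command([
  [[0.5, 11, 0, 0, 0, -5.7, 30], [2.2, 22, 0, 0, 0, -11.5, 30], [5, 32.5, 0, 0, 0, -17.2, 30], [8.7, 43, 0, 0, 0, -23, 30], [13.5, 53, 0, 0, 0, -28.6, 30], [19, 62, 0, 0, 0, -34.4, 30], [26, 71, 0, 0, 0, -40, 30], [36, 82, 0, 0, 0, -48, 30]],
])

```text
clock: 7.55
eef_pos: [0.6194, -0.0502, 0.1199]
ee_rot: [-3.14, 0.001, 1.908]
contact_force: [-0.3, -0.4, -1.5]
gripper_width: 0.322
```

Request:
arm_command([
  [[0, 0, 0, 0, 0, 0, 30], [0, 0, 0, 0, 0, 0, 36], [0, 0, -20, 0, 0, 0, 40], [0, 0, -50, 0, 0, 0, 40], [0, 0, -90, 0, 0, 0, 50], [0, 0, -130, 0, 0, 0, 70], [0, 0, -150, 0, 0, 0, 80], [0, 0, -150, 0, 0, 0, 80]],
])

```text
clock: 8.35
eef_pos: [0.6214, -0.0498, 0.2733]
ee_rot: [3.135, 0.003, 1.901]
contact_force: [0.0, 0.3, 0.7]
gripper_width: 0.73
```

```bash
cat > cr2.py <<'E'
from h import *
p,d=snap('top','t1.png'); P=cloud('top',d)
near=np.hypot(P[:,:,0]-.53,P[:,:,1]-.04)<.25
Q=P[near]
k=Q[(Q[:,2]>.13)&(Q[:,2]<.16)]; print(np.round(k*1000).tolist()[:60])
p,d=snap('wrist','w4.png'); P=cloud('wrist',d);np.save('w4P.npy',P)
go(419,251,150,180)
E
python3 cr2.py
```

```text
[[592.0, 58.0, 130.0], [588.0, 51.0, 131.0], [585.0, 48.0, 131.0], [582.0, 48.0, 131.0], [582.0, 45.0, 132.0]]
clk 8.45 from [619.1 -49.4 269.3] yaw [-179.99   -0.    108.99] F [-0.2  0.  -0.2] g 76.8
 -> row [349.2, -91.4, 119.3, -0.0, -0.0, -71.0]
```

View pics/w4.png

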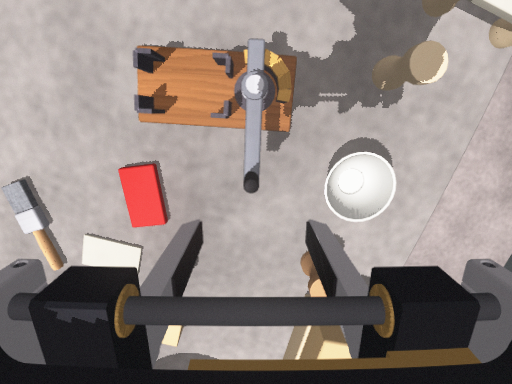

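View pics/t1.png

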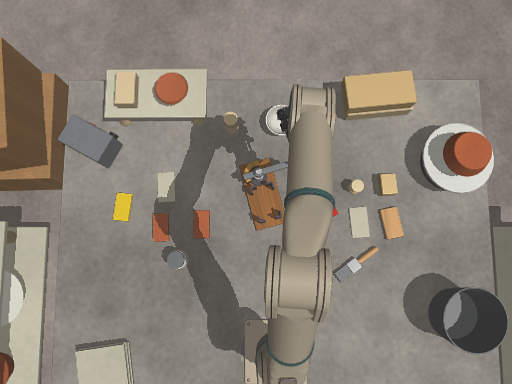

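The wrist picture shows the bar swung out along the cradle's -y, with the knob at (251,183). Next I work out the wrist camera bias from the two headings and check the handle angle.

```bash
python3 - <<'E'
from h import *
P=np.load('w4P.npy'); img=cv2.imread('pics/w4.png')
near=np.zeros((384,512),bool); near[30:140,120:310]=1
hsv=cv2.cvtColor(img,cv2.COLOR_BGR2HSV)
brown=(hsv[:,:,0]<18)&(hsv[:,:,1]>90)&near
print('base',rect(P,near,.008,.02),rect(P,brown,.008,.02))
m=np.zeros((384,512),bool); m[30:200,225:290]=1
print('bar',rect(P,m,.099,.113))
Q=P[m];k=Q[(Q[:,2]>.143)&(Q[:,2]<.16)]; print('knob',k.mean(0),k.max(0))
P=np.load('w1P.npy');
E
```

```text
base [ 525.    41.   235.3  110.3   14.8   13.5 7910. ] [ 525.7   41.2  233.4  109.9   15.1   13.5 7727. ]
bar [ 592.1   26.3  168.1   22.1  -73.2  105.1 1814. ]
knob [ 0.61389292 -0.04819735  0.14863073] [ 0.62275713 -0.04036795  0.15076842]
```

Request:
arm_command([
  [[39, -10, 0, 0, 0, -8, 94], [78, -20, 0, 0, 0, -16, 94], [117, -30, 0, 0, 0, -24, 94], [156, -41, 10, 0, 0, -32, 94], [195, -51, 30, 0, 0, -40, 94], [234, -61, 60, 0, 0, -48, 94], [273, -71, 90, 0, 0, -56, 94], [312, -81, 120, 0, 0, -64, 94]],
])

```text
clock: 9.25
eef_pos: [0.4391, 0.2189, 0.1476]
ee_rot: [-3.141, -0.002, 3.025]
contact_force: [1.1, 0.2, 0.6]
gripper_width: 0.999
```

```bash
python3 - <<'E'
from h import *
go(419,251,150,181)
E
```

```text
clk 9.25 from [439.1 218.9 147.6] yaw [-1.7994e+02 -1.4000e-01  1.7333e+02] F [1.1 0.2 0.6] g 93.9
 -> row [23.7, 29.6, -2.4, -0.0, -0.1, -7.7]
```

Request:
arm_command([
  [[10, 15, 0, 0, 0, -4, 94], [20, 30, 0, 0, 0, -7.7, 94], [20, 30, 0, 0, 0, -7.7, 94], [20, 30, 0, 0, 0, -7.7, 94], [20, 30, 0, 0, 0, -7.7, 94], [20, 30, 0, 0, 0, -7.7, 94], [20, 30, 0, 0, 0, -7.7, 94], [20, 30, 0, 0, 0, -7.7, 94]],
])

```text
clock: 10.05
eef_pos: [0.4257, 0.2503, 0.1499]
ee_rot: [-3.142, 0.0, -3.129]
contact_force: [0.6, 0.4, -0.5]
gripper_width: 0.999
```

```bash
cat >> h.py <<'E'
def unbias(x,y,yaw,b=(1.15,-.76)):
    t=np.radians(yaw); return x-b[0]*np.cos(t)-b[1]*np.sin(t), y-b[0]*np.sin(t)+b[1]*np.cos(t)
def look(name,f,zlo,zhi,near,rad=0.07):
    p,d=snap('wrist',f); P=cloud('wrist',d); yaw=np.degrees(st()['ee_rot'][2]); out=None
    for o in optics.outline_of('wrist',name):
        r=rect(P,o['mask'],zlo,zhi)
        if r is None: continue
        v,u=np.nonzero(o['mask'])
        print(name,round(o['score'],2),'px',u.mean().round(),v.mean().round(),r,'unb',np.round(unbias(r[0],r[1],yaw),1))
    # geometric: all points near given spot
    m=np.hypot(P[:,:,0]-near[0]/1000,P[:,:,1]-near[1]/1000)<rad
    r=rect(P,m,zlo,zhi); print('geom',r,'unb',np.round(unbias(r[0],r[1],yaw),1))
E
python3 - <<'E'
from h import *
look('tile1','w5.png',.01,.019,(419,251))
go(419,251,60,181)
E
```

```text
tile1 0.91 px 255.0 179.0 [4.214e+02 2.526e+02 9.580e+01 5.410e+01 6.000e-01 1.490e+01 3.659e+03] unb [422.5 253.4]
tile1 0.74 px 373.0 170.0 [ 409.2  392.8   96.    55.     4.4   14.7 3601. ] unb [410.3 393.6]
tile1 0.66 px 466.0 227.0 [ 480.1  526.8   95.8   56.2   -5.8   14.6 2765. ] unb [481.2 527.6]
geom [4.214e+02 2.526e+02 9.580e+01 5.410e+01 6.000e-01 1.490e+01 3.668e+03] unb [422.5 253.4]
clk 10.15 from [425.5 250.5 149.8] yaw [-180.      0.   -179.25] F [ 0.7  0.  -1.2] g 94.1
 -> row [6.5, 0.6, 89.8, -0.0, 0.0, -0.3]
```

View pics/w5.png

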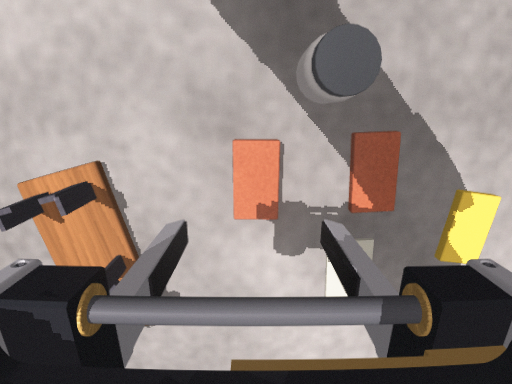

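The wrist view shows the tile at (257,179), measuring 96x54, so this is the right tile. The yellow one is at (468,228). I descend to grasp.

```bash
python3 - <<'E'
from h import *
go(422.5,253.4,3,180.6)
E
```

```text
clk 10.15 from [425.5 250.5 149.8] yaw [-180.      0.   -179.25] F [ 0.7  0.  -1.2] g 94.1
 -> row [3.0, 2.9, 146.8, -0.0, 0.0, 0.1]
```

Request:
arm_command([
  [[3, 3, 30, 0, 0, 0, 94], [3, 3, 60, 0, 0, 0, 94], [3, 3, 90, 0, 0, 0, 94], [3, 3, 115, 0, 0, 0, 94], [3, 3, 130, 0, 0, 0, 94], [3, 3, 140, 0, 0, 0, 94], [3, 3, 146, 0, 0, 0, 94], [3, 3, 146, 0, 0, 0, 94]],
])

```text
clock: 10.95
eef_pos: [0.4223, 0.2537, 0.0034]
ee_rot: [-3.141, -0.0, -3.128]
contact_force: [0.6, 0.3, -0.0]
gripper_width: 1.005
```

Request:
arm_command([
  [[0, 0, 0, 0, 0, 0, 80], [0, 0, 0, 0, 0, 0, 65], [0, 0, 0, 0, 0, 0, 50], [0, 0, 0, 0, 0, 0, 40], [0, 0, 0, 0, 0, 0, 40], [0, 0, 0, 0, 0, 0, 40], [0, 0, 0, 0, 0, 0, 40], [0, 0, 0, 0, 0, 0, 40]],
], grip_force=30)

```text
clock: 11.75
eef_pos: [0.4224, 0.2534, 0.0039]
ee_rot: [-3.141, 0.0, -3.128]
contact_force: [-0.6, -0.8, 4.4]
gripper_width: 0.571
```

```bash
python3 - <<'E'
from h import *
go(422.5,253.4,3,180.6)
E
```

```text
clk 11.75 from [422.4 253.4   3.9] yaw [-179.98    0.   -179.23] F [-0.6 -0.8  4.4] g 53.7
 -> row [-0.1, -0.0, 0.9, -0.0, 0.0, 0.2]
```

Request:
arm_command([
  [[0, 0, -20, 0, 0, 0, 40], [0, 0, -50, 0, 0, 0, 40], [0, 0, -85, 0, 0, 0, 40], [0, 0, -120, 0, 0, 0, 40], [0, 0, -145, 0, 0, 0, 40], [0, 0, -146, 0, 0, 0, 40], [0, 0, -146, 0, 0, 0, 40], [0, 0, -146, 0, 0, 0, 40]],
])

```text
clock: 12.55
eef_pos: [0.4214, 0.253, 0.1483]
ee_rot: [-3.14, -0.002, -3.128]
contact_force: [-0.6, 0.8, -2.4]
gripper_width: 0.576
```

```bash
python3 - <<'E'
from h import *
go(491.7,30.6,150,194.9)
E
```

```text
clk 12.55 from [421.4 253.  148.3] yaw [-1.7992e+02 -1.4000e-01 -1.7922e+02] F [-0.6  0.8 -2.4] g 54.1
 -> row [-67.3, -223.4, -1.5, -0.1, -0.1, -14.1]
```

Request:
arm_command([
  [[-8, -25, -1, 0, 0, -2, 40], [-18, -60, -1, 0, 0, -4, 40], [-30, -100, -1, 0, 0, -7, 40], [-42, -140, -1, 0, 0, -9, 40], [-54, -180, -1, 0, 0, -12, 40], [-63, -210, -1, 0, 0, -14, 40], [-67, -223, -1, 0, 0, -14, 40], [-67, -223, -1, 0, 0, -14, 40]],
])

```text
clock: 13.35
eef_pos: [0.492, 0.0299, 0.1494]
ee_rot: [3.141, -0.002, -2.888]
contact_force: [-0.0, 0.5, -1.9]
gripper_width: 0.57
```

```bash
python3 - <<'E'
from h import *
p,d=snap('wrist','w6.png'); P=cloud('wrist',d); np.save('w6P.npy',P)
near=np.hypot(P[:,:,0]-.53,P[:,:,1]-.04)<.16
hsv=cv2.cvtColor(p,cv2.COLOR_RGB2HSV)
brown=(hsv[:,:,0]<18)&(hsv[:,:,1]>90)&near
yaw=np.degrees(st()['ee_rot'][2])
# steel corner tops in cradle frame
C=np.array([491.7,30.6]);a=np.radians(14.9);Rm=np.array([[np.cos(a),np.sin(a)],[-np.sin(a),np.cos(a)]])
k=P[near];k=k[(k[:,2]>.066)&(k[:,2]<.076)]; 
x,y=unbias(k[:,0]*1000,k[:,1]*1000,yaw)
kc=(np.c_[x,y]-C)@Rm.T
for sx in(-1,1):
  for sy in (-1,1):
    q=kc[(kc[:,0]*sx>25)&(kc[:,0]*sx<75)&(kc[:,1]*sy>15)&(kc[:,1]*sy<50)]
    if len(q)>3: print(sx,sy,len(q),np.percentile(q,3,axis=0).round(1),np.percentile(q,97,axis=0).round(1))
go(491.7,30.6,100,194.9)
E
```

```text
-1 -1 296 [-59.4 -36.3] [-37.5 -15.9]
-1 1 297 [-59.5  21.6] [-38.3  43.1]
1 1 9 [55.1 43.1] [59.5 44.3]
clk 13.4 from [491.7  32.1 149.8] yaw [ 1.7993e+02 -1.0000e-01 -1.6530e+02] F [-0.6  0.6 -1.4] g 53.6
 -> row [0.3, -1.5, 49.8, 0.1, -0.1, -0.2]
```

View pics/w6.png

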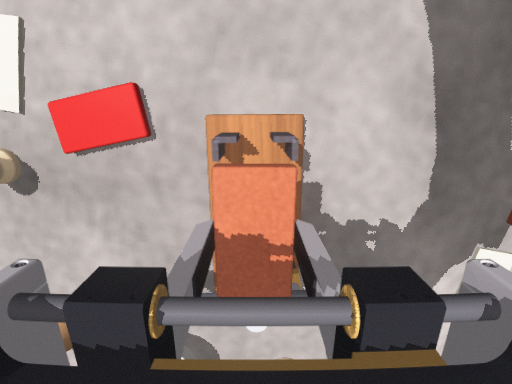

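The state was still settling between the snapshot and my calibration read, which costs about 2 mm. I'll read the calibration first from now on, settle, and measure again.

```bash
python3 - <<'E'
s=open('h.py').read()
s=s.replace("""    p,d=optics.snapshot(n)
""","""    global LASTC
    LASTC=optics.calibration(n); p,d=optics.snapshot(n)
""").replace("    c=optics.calibration(n); v,u","    c=LASTC; v,u")
open('h.py','w').write(s)
E
cat > corn.py <<'E'
from h import *
p,d=snap('wrist','w7.png'); P=cloud('wrist',d)
yaw=np.degrees(st()['ee_rot'][2])
near=np.hypot(P[:,:,0]-.53,P[:,:,1]-.04)<.16
C=np.array([491.7,30.6]);a=np.radians(14.9);Rm=np.array([[np.cos(a),np.sin(a)],[-np.sin(a),np.cos(a)]])
def cf(k): return (k[:,:2]*1000-C)@Rm.T
k=P[near];k=k[(k[:,2]>.066)&(k[:,2]<.076)]; kc=cf(k)
print('raw (no unbias), cradle frame about 491.7,30.6')
for sx in(-1,1):
  for sy in (-1,1):
    q=kc[(kc[:,0]*sx>25)&(kc[:,0]*sx<75)&(kc[:,1]*sy>12)&(kc[:,1]*sy<50)]
    if len(q)>3: print(sx,sy,len(q),np.percentile(q,3,axis=0).round(1),np.percentile(q,97,axis=0).round(1))
k=P[near];k=k[(k[:,2]>.009)&(k[:,2]<.019)]; kc=cf(k); kc=kc[np.abs(kc[:,1])<65]
print('base',np.percentile(kc,.5,axis=0).round(1),np.percentile(kc,99.5,axis=0).round(1))
go(491.7,30.6,100,194.9)
E
python3 corn.py; python3 corn.py
```

```text
raw (no unbias), cradle frame about 491.7,30.6
-1 -1 300 [-60.8 -39.1] [-39.6 -17.6]
-1 1 323 [-61.2  19. ] [-39.6  40.4]
base [-80.2 -53.8] [137.2  55.3]
clk 13.45 from [491.6  33.4 150.1] yaw [ 1.7991e+02 -7.0000e-02 -1.6516e+02] F [-0.3  0.4 -1.2] g 53.9
 -> row [0.6, -2.8, 50.1, 0.1, -0.1, -0.1]
raw (no unbias), cradle frame about 491.7,30.6
-1 -1 304 [-61. -39.] [-39.2 -17.5]
-1 1 314 [-61.2  18.3] [-39.3  40.4]
base [-79.9 -53.7] [139.4  55.4]
clk 13.5 from [491.6  33.9 150.3] yaw [ 1.7991e+02 -5.0000e-02 -1.6508e+02] F [ 0.6  0.6 -2. ] g 53.4
 -> row [0.7, -3.3, 50.3, 0.1, -0.0, 0.0]
```

```bash
sed -i 's/b=(1.15,-.76)/b=(0.95,-.2)/' h.py; python3 - <<'E'
from h import *
go(491.5,31.4,19,194.9)
E
```

```text
clk 13.5 from [491.6  33.9 150.3] yaw [ 1.7991e+02 -5.0000e-02 -1.6508e+02] F [ 0.6  0.6 -2. ] g 53.4
 -> row [0.7, -2.6, 131.3, 0.1, -0.0, 0.0]
```

Request:
arm_command([
  [[0.7, -2.6, 15, 0, 0, 0, 40], [0.7, -2.6, 35, 0, 0, 0, 40], [0.7, -2.6, 60, 0, 0, 0, 40], [0.7, -2.6, 85, 0, 0, 0, 40], [0.7, -2.6, 100, 0, 0, 0, 40], [0.7, -2.6, 112, 0, 0, 0, 40], [0.7, -2.6, 122, 0, 0, 0, 40], [0.7, -2.6, 127, 0, 0, 0, 40]],
])

```text
clock: 14.3
eef_pos: [0.4922, 0.0299, 0.0232]
ee_rot: [3.141, -0.0, -2.882]
contact_force: [-0.1, 0.2, -0.9]
gripper_width: 0.571
```

```bash
python3 - <<'E'
from h import *
go(491.5,31.4,19,194.9)
E
```

```text
clk 14.3 from [492.2  29.9  23.2] yaw [ 1.7998e+02 -2.0000e-02 -1.6514e+02] F [-0.1  0.2 -0.9] g 53.7
 -> row [0.2, 1.6, 4.2, 0.0, -0.0, -0.0]
```

Request:
arm_command([
  [[0, 1.5, 2, 0, 0, 0, 40], [0, 1.5, 4, 0, 0, 0, 40], [0, 1.5, 4, 0, 0, 0, 40], [0, 1.5, 4, 0, 0, 0, 60], [0, 1.5, 4, 0, 0, 0, 70], [0, 1.5, 4, 0, 0, 0, 72], [0, 1.5, 4, 0, 0, 0, 72], [0, 1.5, -10, 0, 0, 0, 72]],
])

```text
clock: 15.1
eef_pos: [0.4909, 0.0303, 0.0329]
ee_rot: [3.141, -0.003, -2.883]
contact_force: [0.1, -0.9, 0.7]
gripper_width: 0.769
```

Request:
arm_command([
  [[0, 0, -30, 0, 0, 0, 72], [0, 0, -70, 0, 0, 0, 72], [0, 0, -110, 0, 0, 0, 94], [0, 0, -130, 0, 0, 0, 94], [0, 0, -130, 0, 0, 0, 94], [0, 0, -130, 0, 0, 0, 94], [0, 0, -130, 0, 0, 0, 94], [0, 0, -130, 0, 0, 0, 94]],
])

```text
clock: 15.9
eef_pos: [0.4911, 0.0303, 0.1625]
ee_rot: [3.141, -0.003, -2.883]
contact_force: [-0.4, -0.1, -0.3]
gripper_width: 0.998
```

```bash
cat > pocket.py <<'E'
from h import *
import sys
zlo,zhi,f=float(sys.argv[1]),float(sys.argv[2]),sys.argv[3]
C=np.array([491.5,31.4]);a=np.radians(14.9);Rm=np.array([[np.cos(a),np.sin(a)],[-np.sin(a),np.cos(a)]])
p,d=snap('wrist',f); P=cloud('wrist',d); yaw=np.degrees(st()['ee_rot'][2])
x,y=unbias(P[:,:,0]*1000,P[:,:,1]*1000,yaw)
q=np.stack([x-C[0],y-C[1]],-1)@Rm.T
m=(np.abs(q[:,:,0])<54)&(np.abs(q[:,:,1])<33)
Q=np.dstack([q/1000,P[:,:,2]])
print('in cradle frame',rect(Q,m,zlo,zhi))
A=Q[m]; A=A[(A[:,2]>zlo)&(A[:,2]<zhi)]
c,*_=np.linalg.lstsq(np.c_[A[:,:2],np.ones(len(A))],A[:,2],rcond=None); print('tilt',c[:2].round(3),'z0',c[2].round(4))
E
python3 pocket.py .023 .034 w8.png; python3 - <<'E'
from h import *
go(552,379,150,184)
E
```

```text
in cradle frame [ 3.000e-01 -6.000e-01  9.570e+01  5.410e+01 -3.000e-01  2.890e+01
  3.674e+03]
tilt [ 0.003 -0.   ] z0 0.0289
clk 15.95 from [491.2  30.4 162.6] yaw [ 1.7997e+02 -1.3000e-01 -1.6521e+02] F [ 0.3 -1.1  0.1] g 93.9
 -> row [-147.8, 321.5, 12.5, 0.0, -0.1, 10.8]
```

View pics/w8.png

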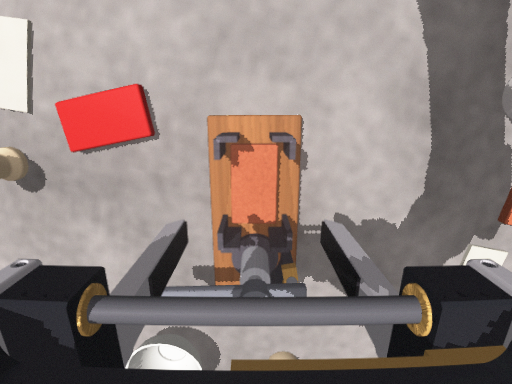

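The first tile (255,182) lies flat, 0.3/-0.6 mm from the pocket middle. The separator is next.

Request:
arm_command([
  [[-15, 30, 0, 0, 0, 2, 94], [-35, 75, 0, 0, 0, 4, 94], [-55, 120, 0, 0, 0, 6, 94], [-75, 163, 0, 0, 0, 8, 94], [-95, 207, 5, 0, 0, 9, 94], [-115, 250, 10, 0, 0, 10, 94], [-135, 294, 12, 0, 0, 10.8, 94], [-148, 321, 12, 0, 0, 10.8, 94]],
])

```text
clock: 16.75
eef_pos: [0.5516, 0.3831, 0.1501]
ee_rot: [3.14, -0.002, -3.069]
contact_force: [0.5, 0.2, 0.1]
gripper_width: 1.0
```

Request:
arm_command([
  [[0, 0, 0, 0, 0, 0, 94], [0, 0, 0, 0, 0, 0, 94], [0, 0, 0, 0, 0, 0, 94], [0, 0, 0, 0, 0, 0, 94], [0, 0, 0, 0, 0, 0, 94], [0, 0, 0, 0, 0, 0, 94], [0, 0, 0, 0, 0, 0, 94], [0, 0, 0, 0, 0, 0, 94]],
])

```text
clock: 17.55
eef_pos: [0.5533, 0.3784, 0.1519]
ee_rot: [3.141, 0.0, -3.072]
contact_force: [0.2, 0.0, -0.4]
gripper_width: 1.005
```

```bash
python3 - <<'E'
from h import *
look('sheet1','w9.png',.003,.012,(552,379))
go(552,379,3,184)
E
```

```text
sheet1 0.83 px 253.0 180.0 [5.524e+02 3.786e+02 1.046e+02 6.000e+01 3.300e+00 7.000e+00 4.097e+03] unb [553.3 378.9]
geom [ 552.3  378.6  119.   107.5  -31.3    7.  4200. ] unb [553.2 378.9]
clk 17.65 from [553.2 378.5 151.8] yaw [ 180.      0.   -176.02] F [ 0.3 -0.2  0.1] g 94.4
 -> row [1.2, 0.6, 148.8, 0.0, 0.0, -0.0]
```

View pics/w9.png

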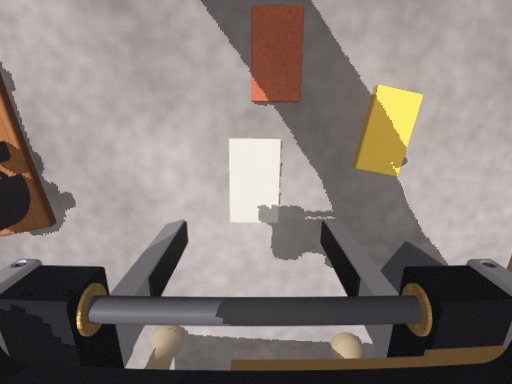

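The sheet is at (255,180) and measures 104x60. I grasp it.

Request:
arm_command([
  [[0, 0.3, 30, 0, 0, 0.7, 94], [0, 0.3, 60, 0, 0, 0.7, 94], [0, 0.3, 90, 0, 0, 0.7, 94], [0, 0.3, 115, 0, 0, 0.7, 94], [0, 0.3, 132, 0, 0, 0.7, 94], [0, 0.3, 143, 0, 0, 0.7, 94], [0, 0.3, 149, 0, 0, 0.7, 94], [0, 0.3, 149.7, 0, 0, 0.7, 94]],
])

```text
clock: 18.45
eef_pos: [0.5532, 0.379, 0.0019]
ee_rot: [3.142, -0.0, -3.084]
contact_force: [-0.3, -0.4, -0.8]
gripper_width: 0.996
```

Request:
arm_command([
  [[0, 0, 0, 0, 0, 0, 80], [0, 0, 0, 0, 0, 0, 65], [0, 0, 0, 0, 0, 0, 50], [0, 0, 0, 0, 0, 0, 45], [0, 0, 0, 0, 0, 0, 45], [0, 0, 0, 0, 0, 0, 45], [0, 0, 0, 0, 0, 0, 45], [0, 0, 0, 0, 0, 0, 45]],
], grip_force=30)

```text
clock: 19.25
eef_pos: [0.5534, 0.379, 0.0024]
ee_rot: [3.141, 0.0, -3.084]
contact_force: [-0.0, -1.0, 4.1]
gripper_width: 0.629
```

Request:
arm_command([
  [[0, 0, -20, 0, 0, 0, 45], [0, 0, -50, 0, 0, 0, 45], [0, 0, -85, 0, 0, 0, 45], [0, 0, -120, 0, 0, 0, 45], [0, 0, -145, 0, 0, 0, 45], [0, 0, -150, 0, 0, 0, 45], [0, 0, -150, 0, 0, 0, 45], [0, 0, -150, 0, 0, 0, 45]],
])

```text
clock: 20.05
eef_pos: [0.5522, 0.378, 0.1501]
ee_rot: [-3.14, -0.003, -3.084]
contact_force: [-0.4, -0.7, -0.7]
gripper_width: 0.632
```

```bash
python3 - <<'E'
from h import *
go(491.5,31.4,150,194.9)
E
```

```text
clk 20.05 from [552.2 378.  150.1] yaw [-1.7990e+02 -1.5000e-01 -1.7671e+02] F [-0.4 -0.7 -0.7] g 59.4
 -> row [80.5, -342.5, 0.9, -0.1, -0.2, -11.6]
```

Request:
arm_command([
  [[6, -25, 0, 0, 0, -1, 45], [16, -70, 0, 0, 0, -2, 45], [27, -115, 0, 0, 0, -4, 45], [38, -160, 0, 0, 0, -6, 45], [49, -207, 0, 0, 0, -8, 45], [60, -254, 0, 0, 0, -10, 45], [70, -300, 0, 0, 0, -11.6, 45], [78, -333, 0, 0, 0, -11.6, 45]],
])

```text
clock: 20.85
eef_pos: [0.4922, 0.0381, 0.1503]
ee_rot: [-3.141, -0.004, -2.884]
contact_force: [-0.2, -0.4, -0.0]
gripper_width: 0.631
```

Request:
arm_command([
  [[2, -9, 0, 0, 0, 0, 45], [2, -9, 0, 0, 0, 0, 45], [2, -9, 0, 0, 0, 0, 45], [2, -9, 0, 0, 0, 0, 45], [2, -9, 0, 0, 0, 0, 45], [2, -9, 0, 0, 0, 0, 45], [2, -9, 0, 0, 0, 0, 45], [2, -9, 0, 0, 0, 0, 45]],
])

```text
clock: 21.65
eef_pos: [0.4948, 0.033, 0.1521]
ee_rot: [-3.142, 0.0, -2.881]
contact_force: [-0.1, 0.6, 0.4]
gripper_width: 0.628
```

```bash
python3 - <<'E'
from h import *
p,d=snap('wrist','w10.png')
go(491.5,31.4,34,194.9)
E
```

```text
clk 21.7 from [494.8  32.9 152.1] yaw [ 1.800e+02  1.000e-02 -1.651e+02] F [ 0.   0.6 -0.3] g 59.1
 -> row [3.6, -0.6, 118.1, 0.0, 0.0, -0.0]
```

View pics/w10.png

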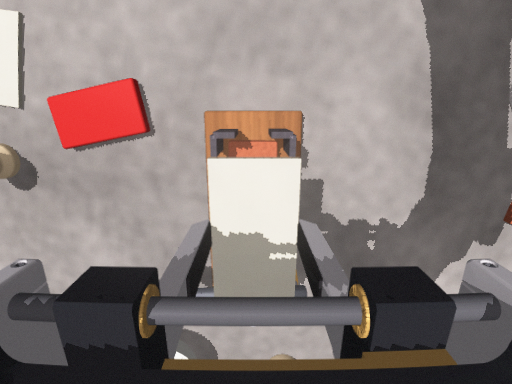

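Request:
arm_command([
  [[3.6, -0.6, 15, 0, 0, 0, 45], [3.6, -0.6, 35, 0, 0, 0, 45], [3.6, -0.6, 55, 0, 0, 0, 45], [3.6, -0.6, 68, 0, 0, 0, 45], [3.6, -0.6, 76, 0, 0, 0, 45], [3.6, -0.6, 84, 0, 0, 0, 45], [3.6, -0.6, 92, 0, 0, 0, 45], [3.6, -0.6, 100, 0, 0, 0, 45]],
])

```text
clock: 22.5
eef_pos: [0.4918, 0.0313, 0.0518]
ee_rot: [-3.142, 0.001, -2.882]
contact_force: [0.9, -0.2, -0.7]
gripper_width: 0.629
```

```bash
python3 - <<'E'
from h import *
go(491.5,31.4,31,194.9)
E
```

```text
clk 22.5 from [491.8  31.3  51.8] yaw [-1.8000e+02  5.0000e-02 -1.6512e+02] F [ 0.9 -0.2 -0.7] g 59.1
 -> row [0.3, 0.2, 20.8, -0.0, 0.0, -0.0]
```

Request:
arm_command([
  [[0, 0, 8, 0, 0, 0, 45], [0, 0, 15, 0, 0, 0, 45], [0, 0, 19, 0, 0, 0, 45], [0, 0, 20.5, 0, 0, 0, 45], [0, 0, 20.5, 0, 0, 0, 45], [0, 0, 20.5, 0, 0, 0, 65], [0, 0, 20.5, 0, 0, 0, 74], [0, 0, 20.5, 0, 0, 0, 76]],
])

```text
clock: 23.3
eef_pos: [0.4916, 0.0312, 0.0318]
ee_rot: [-3.142, 0.001, -2.882]
contact_force: [0.4, 0.9, -0.7]
gripper_width: 0.796
```

Request:
arm_command([
  [[0, 0, 0, 0, 0, 0, 76], [0, 0, -20, 0, 0, 0, 76], [0, 0, -50, 0, 0, 0, 76], [0, 0, -90, 0, 0, 0, 94], [0, 0, -120, 0, 0, 0, 94], [0, 0, -120, 0, 0, 0, 94], [0, 0, -120, 0, 0, 0, 94], [0, 0, -120, 0, 0, 0, 94]],
])

```text
clock: 24.1
eef_pos: [0.4905, 0.0309, 0.1505]
ee_rot: [3.141, -0.002, -2.882]
contact_force: [-0.3, -0.0, -1.3]
gripper_width: 0.999
```

```bash
python3 pocket.py .03 .04 w11.png; python3 - <<'E'
from h import *
go(410.5,393.3,150,184)
E
```

```text
in cradle frame [-3.000e-01  4.000e-01  1.036e+02  6.020e+01  0.000e+00  3.500e+01
  4.879e+03]
tilt [ 0.001 -0.   ] z0 0.035
clk 24.15 from [490.4  31.  150.4] yaw [ 1.7998e+02 -1.4000e-01 -1.6512e+02] F [ 0.1  0.  -0.5] g 94.1
 -> row [-15.8, 370.7, 0.5, 0.0, -0.1, 10.9]
```

View pics/w11.png

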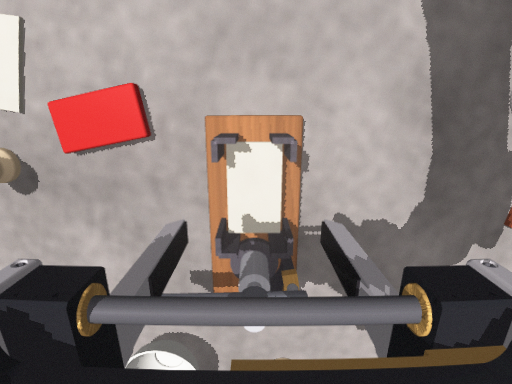

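The separator (255,187) lies flat and centred at the right height, with its top at 35 mm. Now for the second tile.

Request:
arm_command([
  [[-1, 30, 0, 0, 0, 2, 94], [-3, 75, 0, 0, 0, 4, 94], [-5, 122, 0, 0, 0, 6, 94], [-7, 170, 0, 0, 0, 8, 94], [-9, 218, 0, 0, 0, 9, 94], [-12, 266, 0, 0, 0, 10, 94], [-14, 314, 0, 0, 0, 10.9, 94], [-16, 355, 0, 0, 0, 10.9, 94]],
])

```text
clock: 24.95
eef_pos: [0.4138, 0.3807, 0.1501]
ee_rot: [-3.141, -0.002, -3.07]
contact_force: [0.9, 0.9, 0.6]
gripper_width: 1.0
```

Request:
arm_command([
  [[0, 15, 0, 0, 0, 0, 94], [0, 15, 0, 0, 0, 0, 94], [0, 15, 0, 0, 0, 0, 94], [0, 15, 0, 0, 0, 0, 94], [0, 15, 0, 0, 0, 0, 94], [0, 15, 0, 0, 0, 0, 94], [0, 15, 0, 0, 0, 0, 94], [0, 15, 0, 0, 0, 0, 94]],
])

```text
clock: 25.75
eef_pos: [0.4148, 0.393, 0.1517]
ee_rot: [3.142, 0.0, -3.073]
contact_force: [0.5, -0.9, 0.3]
gripper_width: 1.0
```

```bash
python3 - <<'E'
from h import *
look('tile1','w12.png',.01,.019,(410,393))
go(410.3,393.3,3,184)
E
```

```text
tile1 0.74 px 361.0 226.0 [ 480.1  527.9   95.5   54.4   -6.2   14.6 1552. ] unb [481.  528.2]
tile1 0.64 px 253.0 178.0 [ 410.3  392.5   94.7   54.1    3.8   15.  3586. ] unb [411.2 392.8]
geom [ 410.4  392.6   95.    54.2    3.8   15.  3603. ] unb [411.3 392.9]
clk 25.85 from [414.7 393.3 151.6] yaw [ 179.99    0.   -176.02] F [-0.3  0.1  0.6] g 94.0
 -> row [4.4, 0.3, 148.6, 0.0, 0.0, -0.0]
```

View pics/w12.png

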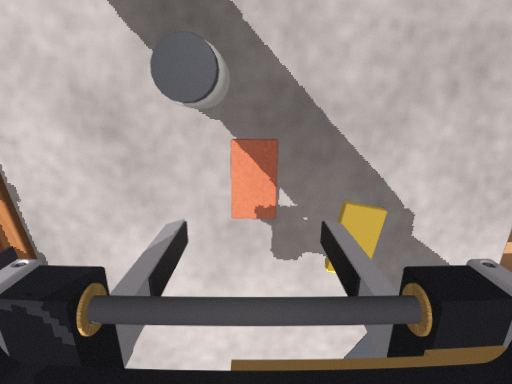

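Request:
arm_command([
  [[3.5, 0.6, 30, 0, 0, 0.2, 94], [3.5, 0.6, 60, 0, 0, 0.2, 94], [3.5, 0.6, 90, 0, 0, 0.2, 94], [3.5, 0.6, 115, 0, 0, 0.2, 94], [3.5, 0.6, 132, 0, 0, 0.2, 94], [3.5, 0.6, 143, 0, 0, 0.2, 94], [3.5, 0.6, 148, 0, 0, 0.2, 94], [3.5, 0.6, 148.4, 0, 0, 0.2, 94]],
])

```text
clock: 26.65
eef_pos: [0.4111, 0.3938, 0.003]
ee_rot: [-3.142, -0.0, -3.075]
contact_force: [0.1, -0.7, 0.1]
gripper_width: 1.0
```

Request:
arm_command([
  [[0, 0, 0, 0, 0, 0, 80], [0, 0, 0, 0, 0, 0, 65], [0, 0, 0, 0, 0, 0, 50], [0, 0, 0, 0, 0, 0, 40], [0, 0, 0, 0, 0, 0, 40], [0, 0, 0, 0, 0, 0, 40], [0, 0, 0, 0, 0, 0, 40], [0, 0, 0, 0, 0, 0, 40]],
], grip_force=30)

```text
clock: 27.45
eef_pos: [0.4112, 0.3935, 0.0033]
ee_rot: [-3.141, 0.0, -3.076]
contact_force: [-0.2, -1.8, 3.3]
gripper_width: 0.573
```

Request:
arm_command([
  [[0, 0, -20, 0, 0, 0, 40], [0, 0, -50, 0, 0, 0, 40], [0, 0, -85, 0, 0, 0, 40], [0, 0, -120, 0, 0, 0, 40], [0, 0, -145, 0, 0, 0, 40], [0, 0, -149, 0, 0, 0, 40], [0, 0, -149, 0, 0, 0, 40], [0, 0, -149, 0, 0, 0, 40]],
])

```text
clock: 28.25
eef_pos: [0.4103, 0.3928, 0.1505]
ee_rot: [-3.14, -0.002, -3.076]
contact_force: [0.1, -0.0, -1.6]
gripper_width: 0.576
```

```bash
python3 - <<'E'
from h import *
go(491.5,31.4,150,194.9)
E
```

```text
clk 28.25 from [410.3 392.8 150.5] yaw [-1.7989e+02 -1.3000e-01 -1.7622e+02] F [ 0.1 -0.  -1.6] g 54.2
 -> row [-57.1, -365.9, 1.0, -0.1, -0.1, -11.1]
```

Request:
arm_command([
  [[-3, -20, 0, 0, 0, -1, 40], [-10, -65, 0, 0, 0, -2, 40], [-17, -112, 0, 0, 0, -4, 40], [-25, -160, 0, 0, 0, -6, 40], [-32, -208, 0, 0, 0, -8, 40], [-40, -255, 0, 0, 0, -10, 40], [-47, -303, 0, 0, 0, -11.1, 40], [-54, -345, 0, 0, 0, -11.1, 40]],
])

```text
clock: 29.05
eef_pos: [0.4867, 0.0502, 0.1504]
ee_rot: [3.141, -0.003, -2.882]
contact_force: [0.8, -0.5, -1.8]
gripper_width: 0.569
```

Request:
arm_command([
  [[-3, -20, 0, 0, 0, 0, 40], [-3, -20, 0, 0, 0, 0, 40], [-3, -20, 0, 0, 0, 0, 40], [-3, -20, 0, 0, 0, 0, 40], [-3, -20, 0, 0, 0, 0, 40], [-3, -20, 0, 0, 0, 0, 40], [-3, -20, 0, 0, 0, 0, 40], [-3, -20, 0, 0, 0, 0, 40]],
])

```text
clock: 29.85
eef_pos: [0.4958, 0.0348, 0.1522]
ee_rot: [-3.142, 0.0, -2.881]
contact_force: [0.3, -0.0, -1.9]
gripper_width: 0.574
```

```bash
python3 - <<'E'
from h import *
p,d=snap('wrist','w13.png')
go(491.5,31.4,38,194.9)
E
```

```text
clk 29.9 from [495.8  34.7 152.2] yaw [-1.8000e+02  1.0000e-02 -1.6509e+02] F [ 0.5  0.5 -1.7] g 53.9
 -> row [5.0, -2.1, 114.2, -0.0, 0.0, 0.0]
```

View pics/w13.png

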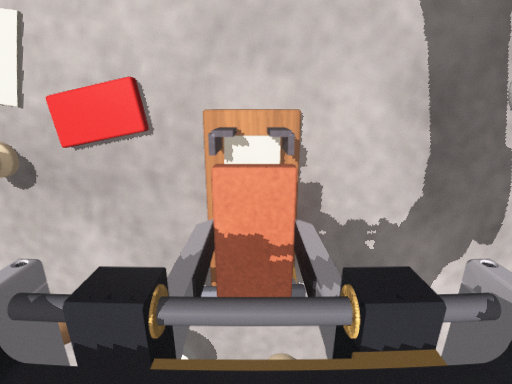

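Request:
arm_command([
  [[5, -2.1, 15, 0, 0, 0, 40], [5, -2.1, 35, 0, 0, 0, 40], [5, -2.1, 55, 0, 0, 0, 40], [5, -2.1, 70, 0, 0, 0, 40], [5, -2.1, 82, 0, 0, 0, 40], [5, -2.1, 92, 0, 0, 0, 40], [5, -2.1, 101, 0, 0, 0, 40], [5, -2.1, 108, 0, 0, 0, 40]],
])

```text
clock: 30.7
eef_pos: [0.4917, 0.0312, 0.0436]
ee_rot: [-3.142, 0.0, -2.882]
contact_force: [0.3, -0.2, -1.4]
gripper_width: 0.566
```

Request:
arm_command([
  [[0, 0, 4, 0, 0, 0, 40], [0, 0, 6.4, 0, 0, 0, 40], [0, 0, 6.4, 0, 0, 0, 40], [0, 0, 6.4, 0, 0, 0, 40], [0, 0, 6.4, 0, 0, 0, 60], [0, 0, 6.4, 0, 0, 0, 72], [0, 0, 6.4, 0, 0, 0, 76], [0, 0, 6.4, 0, 0, 0, 76]],
])

```text
clock: 31.5
eef_pos: [0.4917, 0.0312, 0.0379]
ee_rot: [-3.142, 0.0, -2.882]
contact_force: [0.1, 0.5, 0.2]
gripper_width: 0.803
```

Request:
arm_command([
  [[0, 0, -5, 0, 0, 0, 76], [0, 0, -30, 0, 0, 0, 76], [0, 0, -60, 0, 0, 0, 76], [0, 0, -90, 0, 0, 0, 94], [0, 0, -115, 0, 0, 0, 94], [0, 0, -115, 0, 0, 0, 94], [0, 0, -115, 0, 0, 0, 94], [0, 0, -115, 0, 0, 0, 94]],
])

```text
clock: 32.3
eef_pos: [0.4907, 0.0309, 0.152]
ee_rot: [3.141, -0.002, -2.882]
contact_force: [-0.1, -0.0, 0.0]
gripper_width: 0.999
```

```bash
python3 pocket.py .043 .055 w14.png; python3 - <<'E'
from h import *
snap('top','t2.png')
go(424.6,-403,220,192)
E
```

```text
in cradle frame [-2.000e-01  3.000e-01  9.520e+01  5.410e+01 -1.000e-01  4.890e+01
  4.379e+03]
tilt [0.004 0.001] z0 0.0489
clk 32.4 from [490.7  31.1 151.7] yaw [ 1.7997e+02 -1.3000e-01 -1.6511e+02] F [ 0.  -0.2  0.1] g 94.0
 -> row [175.6, -402.5, -68.1, 0.0, -0.1, 2.9]
```

View pics/w14.png

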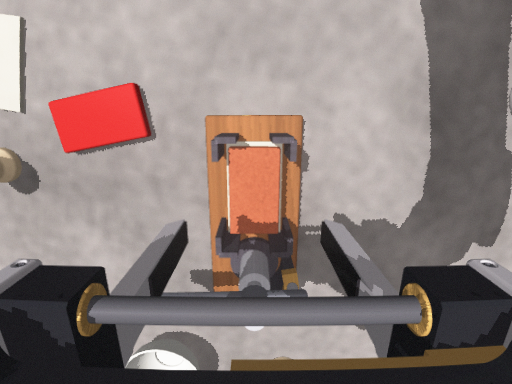

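View pics/t2.png

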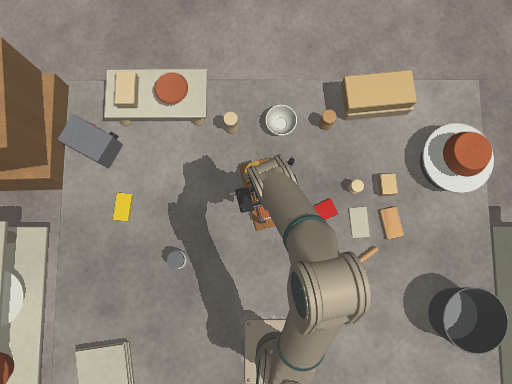

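The second tile (255,190) is flat and centred with its top at 49 mm. In the top picture the pale cover is still at (391,222), so I go there.

Request:
arm_command([
  [[8, -20, -15, 0, 0, 0, 94], [27, -62, -15, 0, 0, 0, 94], [47, -107, -15, 0, 0, 0, 94], [66, -152, -15, 0, 0, 1, 94], [86, -197, -15, 0, 0, 2, 94], [106, -243, -15, 0, 0, 3, 94], [126, -289, -15, 0, 0, 3, 94], [146, -335, -10, 0, 0, 3, 94]],
])

```text
clock: 33.2
eef_pos: [0.436, -0.3312, 0.1623]
ee_rot: [3.141, -0.0, -2.934]
contact_force: [1.2, 0.3, 0.4]
gripper_width: 0.999
```

Request:
arm_command([
  [[15, -34, 5, 0, 0, 0, 94], [29, -67, 8, 0, 0, 0, 94], [29, -67, 8, 0, 0, 0, 94], [29, -67, 8, 0, 0, 0, 94], [29, -67, 8, 0, 0, 0, 94], [29, -67, 8, 0, 0, 0, 94], [29, -67, 8, 0, 0, 0, 94], [29, -67, 8, 0, 0, 0, 94]],
])

```text
clock: 34.0
eef_pos: [0.4224, -0.4002, 0.155]
ee_rot: [-3.141, 0.0, -2.933]
contact_force: [-0.3, 0.2, -0.1]
gripper_width: 1.002
```

```bash
python3 - <<'E'
from h import *
look('cover','w15.png',.012,.021,(425,-404))
print(st()['joint_pos'])
go(424.6,-404,3,192)
E
```

```text
cover 0.7 px 251.0 183.0 [ 425.3 -401.7  103.6   59.7   12.    16.9 4168. ] unb [ 426.2 -401.3]
cover 0.68 px 426.0 246.0 [ 460.1 -159.8  104.9   59.6  -64.3   16.6 3015. ] unb [ 461.  -159.4]
geom [ 425.4 -401.8  103.6   60.1   11.5   16.9 4227. ] unb [ 426.3 -401.4]
[ 0.93396272  0.60973788 -0.34878791  1.75920923  0.27105651  0.8198803
  2.23574771]
clk 34.1 from [ 422.2 -400.6  155. ] yaw [-179.99    0.   -168.08] F [ 0.1 -0.   0.5] g 94.1
 -> row [-1.6, -3.8, 152.0, -0.0, 0.0, -0.1]
```

View pics/w15.png

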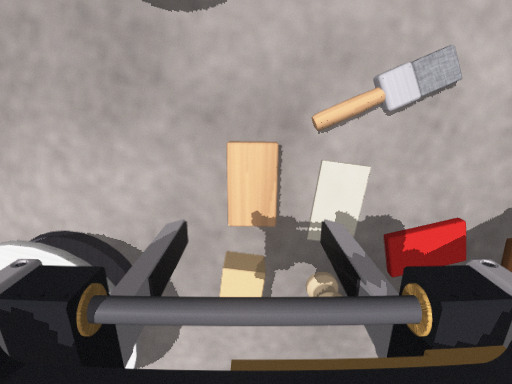

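The pale cover is at (253,183) and measures 104x60. I descend and grasp.

Request:
arm_command([
  [[-3.8, -1.6, 30, 0, 0, 0.2, 94], [-3.8, -1.6, 60, 0, 0, 0.2, 94], [-3.8, -1.6, 90, 0, 0, 0.2, 94], [-3.8, -1.6, 115, 0, 0, 0.2, 94], [-3.8, -1.6, 134, 0, 0, 0.2, 94], [-3.8, -1.6, 145, 0, 0, 0.2, 94], [-3.8, -1.6, 151, 0, 0, 0.2, 94], [-3.8, -1.6, 151.5, 0, 0, 0.2, 94]],
])

```text
clock: 34.9
eef_pos: [0.4261, -0.4016, 0.0031]
ee_rot: [3.141, -0.0, -2.938]
contact_force: [0.7, 0.5, 0.2]
gripper_width: 1.001
```

Request:
arm_command([
  [[0, 0, 0, 0, 0, 0, 80], [0, 0, 0, 0, 0, 0, 65], [0, 0, 0, 0, 0, 0, 50], [0, 0, 0, 0, 0, 0, 45], [0, 0, 0, 0, 0, 0, 45], [0, 0, 0, 0, 0, 0, 45], [0, 0, 0, 0, 0, 0, 45], [0, 0, 0, 0, 0, 0, 45]],
], grip_force=30)

```text
clock: 35.7
eef_pos: [0.4262, -0.4019, 0.0036]
ee_rot: [-3.141, 0.0, -2.938]
contact_force: [-0.9, 0.1, 5.1]
gripper_width: 0.632
```

Request:
arm_command([
  [[0, 0, -20, 0, 0, 0, 45], [0, 0, -50, 0, 0, 0, 45], [0, 0, -85, 0, 0, 0, 45], [0, 0, -120, 0, 0, 0, 45], [0, 0, -150, 0, 0, 0, 45], [0, 0, -160, 0, 0, 0, 45], [0, 0, -160, 0, 0, 0, 45], [0, 0, -160, 0, 0, 0, 45]],
])

```text
clock: 36.5
eef_pos: [0.4251, -0.4012, 0.1618]
ee_rot: [3.14, -0.002, -2.938]
contact_force: [0.4, 0.7, -0.9]
gripper_width: 0.637
```

```bash
python3 - <<'E'
from h import *
go(491.5,31.4,160,194.9)
E
```

```text
clk 36.5 from [ 425.1 -401.2  161.8] yaw [ 1.7989e+02 -9.0000e-02 -1.6832e+02] F [ 0.4  0.7 -0.9] g 59.9
 -> row [-152.6, 410.2, 2.3, 0.1, -0.1, -3.2]
```

Request:
arm_command([
  [[-8, 20, 0, 0, 0, 0, 45], [-23, 63, 0, 0, 0, -1, 45], [-40, 108, 0, 0, 0, -2, 45], [-57, 154, 0, 0, 0, -3, 45], [-74, 200, 0, 0, 0, -3.2, 45], [-91, 246, 0, 0, 0, -3.2, 45], [-108, 292, 0, 0, 0, -3.2, 45], [-125, 337, 0, 0, 0, -3.2, 45]],
])

```text
clock: 37.3
eef_pos: [0.4789, -0.0444, 0.1616]
ee_rot: [3.14, -0.003, -2.882]
contact_force: [1.1, -1.0, -0.5]
gripper_width: 0.635
```

Request:
arm_command([
  [[-14, 38, 0, 0, 0, 0, 45], [-24, 64, 0, 0, 0, 0, 45], [-28, 73, 0, 0, 0, 0, 45], [-28, 73, 0, 0, 0, 0, 45], [-28, 73, 0, 0, 0, 0, 45], [-28, 73, 0, 0, 0, 0, 45], [-28, 73, 0, 0, 0, 0, 45], [-28, 73, 0, 0, 0, 0, 45]],
])

```text
clock: 38.1
eef_pos: [0.4885, 0.0302, 0.1633]
ee_rot: [-3.141, -0.0, -2.884]
contact_force: [-0.5, 0.1, -0.7]
gripper_width: 0.636
```

```bash
python3 - <<'E'
from h import *
p,d=snap('wrist','w16.png')
go(491.5,31.4,52,194.9)
E
```

```text
clk 38.15 from [488.5  30.5 163.3] yaw [-179.99   -0.   -165.2 ] F [-0.2 -0.9 -0.5] g 59.8
 -> row [-3.1, 0.1, 111.3, -0.0, -0.0, -0.1]
```

View pics/w16.png

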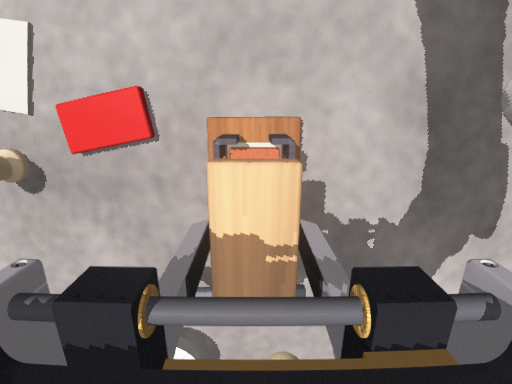

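Request:
arm_command([
  [[-3, 0.1, 15, 0, 0, 0, 45], [-3, 0.1, 35, 0, 0, 0, 45], [-3, 0.1, 55, 0, 0, 0, 45], [-3, 0.1, 70, 0, 0, 0, 45], [-3, 0.1, 80, 0, 0, 0, 45], [-3, 0.1, 89, 0, 0, 0, 45], [-3, 0.1, 97, 0, 0, 0, 45], [-3, 0.1, 104, 0, 0, 0, 45]],
])

```text
clock: 38.95
eef_pos: [0.4917, 0.0322, 0.059]
ee_rot: [-3.142, 0.001, -2.882]
contact_force: [0.3, -0.2, -0.8]
gripper_width: 0.634
```

Request:
arm_command([
  [[0, 0, 4, 0, 0, 0, 45], [0, 0, 7, 0, 0, 0, 45], [0, 0, 7, 0, 0, 0, 45], [0, 0, 7, 0, 0, 0, 45], [0, 0, 7, 0, 0, 0, 62], [0, 0, 7, 0, 0, 0, 72], [0, 0, 7, 0, 0, 0, 76], [0, 0, 7, 0, 0, 0, 76]],
])

```text
clock: 39.75
eef_pos: [0.4915, 0.0322, 0.0524]
ee_rot: [-3.142, 0.0, -2.882]
contact_force: [0.3, 0.7, -0.5]
gripper_width: 0.806
```

Request:
arm_command([
  [[0, 0, -5, 0, 0, 0, 76], [0, 0, -30, 0, 0, 0, 76], [0, 0, -60, 0, 0, 0, 76], [0, 0, -90, 0, 0, 0, 76], [0, 0, -115, 0, 0, 0, 76], [0, 0, -135, 0, 0, 0, 60], [0, 0, -135, 0, 0, 0, 40], [0, 0, -135, 0, 0, 0, 30]],
])

```text
clock: 40.55
eef_pos: [0.4913, 0.032, 0.1873]
ee_rot: [-3.141, 0.0, -2.882]
contact_force: [-0.2, 0.4, -0.1]
gripper_width: 0.593
```

```bash
python3 pocket.py .058 .07 w17.png; python3 - <<'E'
from h import *
go(616,-52,190,106.6)
E
```

```text
in cradle frame [ 8.000e-01  1.300e+00  1.037e+02  6.000e+01 -3.000e-01  6.490e+01
  4.670e+03]
tilt [ 0.002 -0.001] z0 0.0649
clk 40.6 from [490.8  32.  186.7] yaw [ 1.8000e+02 -7.0000e-02 -1.6513e+02] F [-1.1  0.5 -0.4] g 51.2
 -> row [-99.5, -113.3, -3.4, -0.0, -0.1, 88.3]
```

View pics/w17.png

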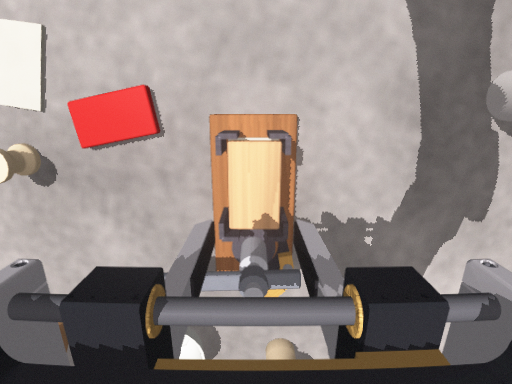

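The cover is flat on top, with its top at 65 mm and 1 mm off centre. Now back to the knob.

Request:
arm_command([
  [[-10, -12, -30, 0, 0, 8, 32], [-22, -26, -40, 0, 0, 16, 32], [-34, -40, -40, 0, 0, 24, 32], [-46, -54, -40, 0, 0, 32, 32], [-58, -68, -40, 0, 0, 40, 32], [-70, -82, -40, 0, 0, 48, 32], [-84, -98, -40, 0, 0, 56, 32], [-98, -112, -40, 0, 0, 64, 32]],
])

```text
clock: 41.4
eef_pos: [0.6145, -0.0516, 0.2254]
ee_rot: [-3.139, -0.002, 2.278]
contact_force: [0.4, -0.3, -0.1]
gripper_width: 0.339
```

Request:
arm_command([
  [[0, 0, 0, 0, 0, 8, 32], [0, 0, 0, 0, 0, 16, 32], [0, 0, 0, 0, 0, 24, 32], [0, 0, 0, 0, 0, 24, 32], [0, 0, 0, 0, 0, 24, 32], [0, 0, 0, 0, 0, 24, 32], [0, 0, 0, 0, 0, 24, 32], [0, 0, 0, 0, 0, 24, 32]],
])

```text
clock: 42.2
eef_pos: [0.6148, -0.0509, 0.2273]
ee_rot: [-3.142, -0.0, 1.866]
contact_force: [0.4, -0.1, 0.3]
gripper_width: 0.333
```

```bash
python3 - <<'E'
from h import *
p,d=snap('wrist','w18.png'); P=cloud('wrist',d); yaw=np.degrees(st()['ee_rot'][2])
m=np.hypot(P[:,:,0]-.615,P[:,:,1]+.05)<.03
Q=P[m];k=Q[(Q[:,2]>.143)&(Q[:,2]<.16)]*1000; c=(k.min(0)+k.max(0))/2; print('knob',len(k),c.round(1),unbias(c[0],c[1],yaw))
go(615,-49.5,121,106.6)
E
```

```text
knob 261 [615.3 -48.7 148. ] (np.float64(615.7600557976372), np.float64(-49.518807172993974))
clk 42.25 from [614.8 -51.  227.3] yaw [-1.8000e+02 -1.0000e-02  1.0691e+02] F [ 0.  -0.7  0.6] g 32.4
 -> row [1.3, 0.6, 106.3, -0.0, -0.0, 0.3]
```

View pics/w18.png

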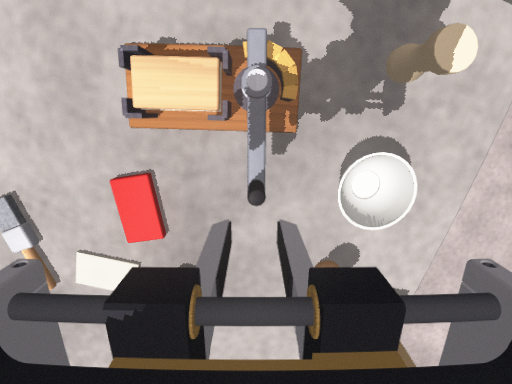

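The knob at (256,193) lines up with the finger gap. I descend to cage it.

Request:
arm_command([
  [[1, 1, 10, 0, 0, 0.3, 32], [1, 1, 30, 0, 0, 0.3, 32], [1, 1, 50, 0, 0, 0.3, 32], [1, 1, 70, 0, 0, 0.3, 32], [1, 1, 85, 0, 0, 0.3, 32], [1, 1, 97, 0, 0, 0.3, 32], [1, 1, 106, 0, 0, 0.3, 32], [1, 1, 106, 0, 0, 0.3, 32]],
])

```text
clock: 43.05
eef_pos: [0.6147, -0.0495, 0.1199]
ee_rot: [-3.139, -0.001, 1.86]
contact_force: [0.0, -1.3, 0.7]
gripper_width: 0.339
```

```bash
python3 - <<'E'
from h import *
p,d=snap('wrist','w19.png')
for t in np.arange(0.1,1.75,0.1):
    print(round(t,2), (110*(1-np.cos(t))).round(1),(-110*np.sin(t)).round(1), np.degrees(t).round(1))
go(615,-49.5,121,106.6)
E
```

```text
0.1 0.5 -11.0 5.7
0.2 2.2 -21.9 11.5
0.3 4.9 -32.5 17.2
0.4 8.7 -42.8 22.9
0.5 13.5 -52.7 28.6
0.6 19.2 -62.1 34.4
0.7 25.9 -70.9 40.1
0.8 33.4 -78.9 45.8
0.9 41.6 -86.2 51.6
1.0 50.6 -92.6 57.3
1.1 60.1 -98.0 63.0
1.2 70.1 -102.5 68.8
1.3 80.6 -106.0 74.5
1.4 91.3 -108.4 80.2
1.5 102.2 -109.7 85.9
1.6 113.2 -110.0 91.7
1.7 124.2 -109.1 97.4
clk 43.1 from [615.3 -49.5 120.9] yaw [-1.7996e+02 -2.0000e-02  1.0659e+02] F [ 0.  -0.8  0.2] g 32.1
 -> row [0.1, -0.3, -0.1, -0.0, -0.0, -0.0]
```

View pics/w19.png

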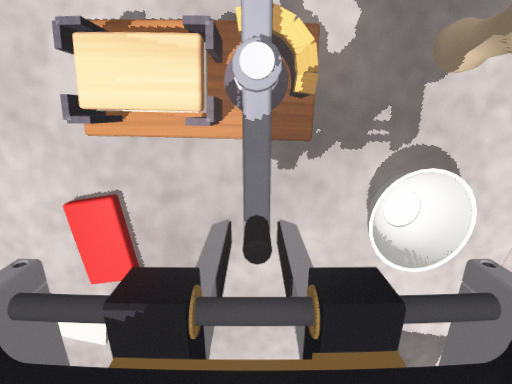

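Request:
arm_command([
  [[0.5, -11, 0, 0, 0, 5.7, 32], [2.2, -22, 0, 0, 0, 11.5, 32], [5, -32.5, 0, 0, 0, 17.2, 32], [8.7, -43, 0, 0, 0, 23, 32], [13.5, -53, 0, 0, 0, 28.6, 32], [19, -62, 0, 0, 0, 34.4, 32], [26, -71, 0, 0, 0, 40, 32], [33.4, -79, 0, 0, 0, 46, 32]],
])

```text
clock: 43.9
eef_pos: [0.5339, -0.0413, 0.1234]
ee_rot: [3.133, -0.003, 1.053]
contact_force: [3.8, -1.3, 1.9]
gripper_width: 0.339
```

Request:
arm_command([
  [[0.5, -11, 0, 0, 0, 5.7, 32], [2.2, -22, 0, 0, 0, 11.5, 32], [5, -32.5, 0, 0, 0, 17.2, 32], [8.7, -43, 0, 0, 0, 23, 32], [13.5, -53, 0, 0, 0, 28.6, 32], [19, -62, 0, 0, 0, 34.4, 32], [26, -71, 0, 0, 0, 40, 32], [33.4, -79, 0, 0, 0, 46, 32]],
])

```text
clock: 44.7
eef_pos: [0.4787, 0.0281, 0.1222]
ee_rot: [3.141, -0.003, 0.25]
contact_force: [-0.1, -1.3, -0.9]
gripper_width: 0.342
```

```bash
python3 - <<'E'
from h import *
p,d=snap('wrist','w20.png')
go(477,27.5,120,15)
E
```

```text
clk 44.75 from [477.9  30.4 121.9] yaw [-1.7991e+02 -7.0000e-02  1.4270e+01] F [ 0.3  2.2 -0.1] g 31.7
 -> row [-1.5, 2.6, 1.9, -0.1, -0.1, -0.7]
```

View pics/w20.png

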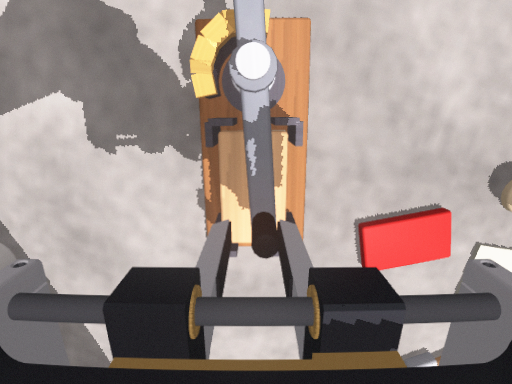

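The knob at (265,235) still sits a little short of the notch line. I'll nudge it on.

Request:
arm_command([
  [[0, -3, 0, 0, 0, 0, 32], [0, -6, 0, 0, 0, 0, 32], [0, -7, 0, 0, 0, 0, 32], [0, -7, 0, 0, 0, 0, 32], [0, -7, 0, 0, 0, 0, 32], [0, -4, 0, 0, 0, 0, 32], [0, 0, 0, 0, 0, 0, 34], [0, 2, 0, 0, 0, 0, 34]],
])

```text
clock: 45.55
eef_pos: [0.4782, 0.0254, 0.1212]
ee_rot: [-3.141, 0.0, 0.254]
contact_force: [-0.2, 0.1, 0.2]
gripper_width: 0.364
```

```bash
python3 - <<'E'
from h import *
p,d=snap('wrist','w21.png')
go(477,27.5,120,15)
E
```

```text
clk 45.6 from [478.3  25.1 121.2] yaw [1.800e+02 2.000e-02 1.454e+01] F [ 0.3 -0.2 -0.1] g 34.2
 -> row [-0.7, -2.6, 1.2, 0.0, 0.0, -0.5]
```

View pics/w21.png

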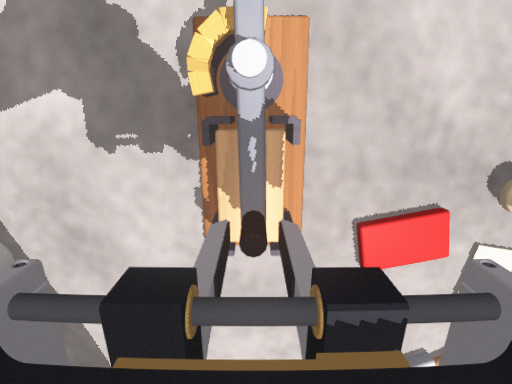

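The bar is now along the cradle axis, with the knob at (253,234) free between the fingers. I lift away and measure the end state.

Request:
arm_command([
  [[0, -2, 0, 0, 0, 0, 36], [0, -2, -20, 0, 0, 0, 36], [0, -2, -50, 0, 0, 0, 36], [0, -2, -90, 0, 0, 0, 36], [0, -2, -130, 0, 0, 0, 36], [0, -2, -150, 0, 0, 0, 36], [0, -2, -150, 0, 0, 0, 36], [0, -2, -150, 0, 0, 0, 36]],
])

```text
clock: 46.4
eef_pos: [0.4775, 0.0283, 0.2711]
ee_rot: [-3.141, 0.0, 0.255]
contact_force: [0.8, -0.6, -0.7]
gripper_width: 0.384
```

Request:
arm_command([
  [[-15, 0, 0, 0, 0, 0, 36], [-30, 0, 0, 0, 0, 0, 36], [-30, 0, 0, 0, 0, 0, 36], [-30, 0, 0, 0, 0, 0, 36], [-30, 0, 0, 0, 0, 0, 36], [-30, 0, 0, 0, 0, 0, 36], [-30, 0, 0, 0, 0, 0, 36], [-30, 0, 0, 0, 0, 0, 36]],
])

```text
clock: 47.2
eef_pos: [0.4491, 0.0202, 0.2712]
ee_rot: [3.141, 0.0, 0.255]
contact_force: [0.7, -1.1, 0.2]
gripper_width: 0.384
```

```bash
python3 - <<'E'
from h import *
p,d=snap('wrist','w22.png'); P=cloud('wrist',d); yaw=np.degrees(st()['ee_rot'][2])
C=np.array([491.5,31.4]);a=np.radians(14.9);Rm=np.array([[np.cos(a),np.sin(a)],[-np.sin(a),np.cos(a)]])
x,y=unbias(P[:,:,0]*1000,P[:,:,1]*1000,yaw); q=np.stack([x-C[0],y-C[1]],-1)@Rm.T
Q=np.dstack([q/1000,P[:,:,2]])
m=(np.abs(q[:,:,1])<25)&(q[:,:,0]>-40)&(q[:,:,0]<70)
print('bar',rect(Q,m,.094,.118))
m2=(np.abs(q[:,:,1])<25)&(q[:,:,0]>-40)&(q[:,:,0]<15)
K=Q[m2];K=K[K[:,2]>.138]; print('knob',len(K),((K.min(0)+K.max(0))/2).round(4), np.percentile(K[:,2],90))
m=(np.abs(q[:,:,0])<54)&(np.abs(q[:,:,1])<34); print('cover',rect(Q,m,.058,.07))
A=Q[m];A=A[(A[:,2]>.058)&(A[:,2]<.07)]; print(np.linalg.lstsq(np.c_[A[:,:2],np.ones(len(A))],A[:,2],rcond=None)[0].round(4))
snap('top','t3.png'); snap('scene','s3.png')
pt,dt=snap('top'); P=cloud('top',dt)
for n in ['post_a','brick_bit','bowl','brush','jar']:
    for o in optics.outline_of('top',n)[:3]: print(n,round(o['score'],2),rect(P,o['mask'],-.01,.3))
E
```

```text
bar [ 2.680e+01 -2.000e-01  8.530e+01  1.970e+01  2.000e-01  1.016e+02
  1.112e+03]
knob 17352 [-0.0233 -0.      0.2726] 0.4038719584360742
cover [ 2.000e-01 -3.000e-01  1.060e+02  6.720e+01  1.000e-01  6.480e+01
  2.257e+03]
[-0.0038 -0.0014  0.0647]
post_a 0.77 [ 781.1 -185.8   46.8   45.2  -43.5   87.1  252. ]
post_a 0.66 [776.1 138.6  70.5  45.4 -42.2 106.2 267. ]
post_a 0.65 [ 549.7 -280.5   41.8   40.8  -44.6   55.   167. ]
brick_bit 0.74 [ 558.4 -390.8   70.6   52.5    4.3   44.   377. ]
bowl 0.89 [783.  -26.3 106.8 104.6  -1.6  21.9 745. ]
bowl 0.69 [584.7  51.5 127.  112.4  14.9  22.  574. ]
bowl 0.37 [ 556.4 -391.5   66.4   53.9    4.4   43.9  368. ]
brush 0.68 [ 291.5 -279.6  166.9   43.5  -51.8   17.7  438. ]
brush 0.33 [768.6 146.1  47.6  47.4 -76.1 106.2 269. ]
jar 0.87 [307.6 323.2  70.6  59.9  35.3  81.5 356. ]
```

View pics/w22.png

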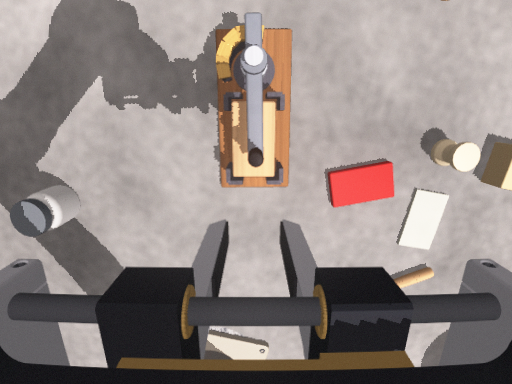

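View pics/s3.png

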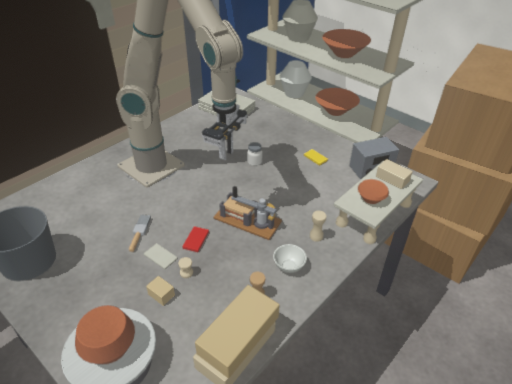

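The bar is at 0.2° with its top at 101.6 mm, so it sits in the notch. The cover is level and centred, and the bystanders haven't moved. I hand in.

```bash
python3 - <<'E'
from h import *
print(st()['clock'], arm.close_job())
E
```

```text
the job is handed in; nothing more can be done
47.65 None
```

The stack is packed and the job is handed in at 47.7 s; no verdict was reported. I turned the handle aside (measured 1.60 rad), then stacked tile, separator, tile and cover in the pocket, and turned the handle back into its notch. Only two tiles were on the bench, so the second separator stayed where it was.

**Last checks:**
- **Handle:** the bar lies 0.2° off the cradle's axis with its top at 101.6 mm, against 102 mm expected in the notch. It stopped a little short on the way back and needed one small nudge.
- **Cover:** it is centred within about 1 mm and tilted under 0.005 rad, with its top at about 65 mm.
- **Tiles and separator:** each lay flat and within about 1 mm of the pocket's middle when I placed it. The tile tops were 20 mm apart in height.
- **Other things:** the three posts, firebrick, bowl, brush and jar are where they were, as are the red and yellow look-alikes. The fingers are clear of everything.

**Disagreements and failed reads:**
- The top and wrist cameras disagreed by about 3 to 5 mm on the cradle's position. I used the wrist camera, corrected from views at different headings.
- My last height check on the knob alone was spoiled by the gripper showing in the picture, so the notch reading rests on the bar.

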